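# Lock the depth stop of a bottle-capping press

### The job

Lock the depth stop of the bottle-capping press: fit the larger open-ended spanner on the lower (stop) nut with its handle alongside the upright peg on the base so that the peg holds it, then swing the lever of the jam nut clockwise (seen from above) until it is fully tight against the stop nut. The stop nut is already set, so do not let it turn more than about 15 degrees at any time; finally take the spanner off and lay it flat on the blue mat again, and leave the smaller spanner and the two bottles where they are.

Things in the scene. Friction and masses are not known exactly. Their poses are not given: they have to be found in the camera images.
- press: Grey bottle-capping press fixed to the bench. Origin on the axis of its depth-stop stud, at bench level; z up. Base plate 12 mm thick, x -75 to 75, y -185 to 195 mm; 4 screw heads stand 3 mm proud near its corners. Upright stud, 24 mm thick, top 78 mm over the bench. Column and press head, 224 mm tall, fill y 125 to 255, x -95 to 25 mm; keep clear.
- stud_axis (a point): Point on the axis of the stud and both nuts, on the top face of the base plate, 12 mm above the bench.
- peg (a point): Top centre of the upright peg, 14 mm thick, 36 mm tall on the plate, at x -17.5, y -160 mm in the press frame. The spanner goes on with its jaw opening to the press's +y and its handle along -y over the plate, on the peg's +x side. Lying exactly so, its shank has 0.5 mm to spare to the peg, which stops it swinging clockwise.
- stop_nut (a joint): Lower nut: hexagon 36 mm across flats, 20 mm tall, standing on the base plate (12 to 32 mm over the bench). Angle in rad, positive anticlockwise from above; at 0 two flats face the press's +x and -x. It starts between -0.05 and 0.04 and turns against only 0.15 N m of friction. It stays at its height.
- nut_corner (a point): A corner of the stop nut's top edge, 20.8 mm from the axis, on the press's +y side; shows how far the stop nut has turned.
- jam_nut (a joint): Upper nut with lever, hexagon 36 mm across flats on a washer, 32 to 49 mm over the bench. Angle in rad relative to the stop nut, growing clockwise from above; starts between 0 and 0.35, hard stop (fully tight) at 1.0, stays where left. It drags the stop nut with 0.28 N m all the way, so it carries that along unless the spanner holds it.
- lever (a point): Mid-lever point on the jam nut's lever, 70 mm from the axis, 49.5 mm over the bench. Round bar 12 mm thick, its centre line rising from 44 mm over the bench at the nut to 52 mm at its end 88 mm out; 24 mm black ball beyond, centre 96 mm out. With the stop nut at 0 it points 0.5 rad anticlockwise of the press's +x at jam angle 0, 0.5 rad clockwise of it when tight.
- spanner: Larger open-ended spanner, loose, 0.35 kg, flat on the mat. Origin: jaw centre, underside; x points out of the open jaw along the handle's line, z up. Jaw 38.5 mm wide, 22.5 mm deep behind the origin, tips 25 mm before it. Head 65 mm wide, 12 mm thick; shank 20 mm wide, 12 mm thick, ends 195 mm behind. Seated: origin on the stud axis, flat on the base plate; 8 degrees play on the nut.
- spanner_grip (a point): Centre of the larger spanner's black grip, 90 mm behind the jaw centre, 9 mm above the underside. The grip is 70 mm long, 24 mm wide, 18 mm tall, its underside level with the spanner's; the centre of mass is near it.
- small_spanner: Smaller open-ended spanner of the same kind with a 24 mm jaw, too small for the nuts, on the mat beside the larger one (which place is which varies). Same axes, grip and shank. To be left alone.
- mat: Blue instrument mat on the bench, fixed, 340 mm (x) by 240 mm (y), 4 mm thick. Origin: centre of its underside.
- bottle_a: Small amber bottle with white cap, 42 mm thick, 85 mm tall, standing beyond the work. Origin: centre of its underside. To be left alone.
- bottle_b: A second amber bottle like the first, standing beyond the press. To be left alone.
There are look-alikes about, which are no part of the job. Leave any turquoise look-alike of the spanner alone.

How it is judged:
By the outcome, as a careful person would: the job done as asked, in the order asked, and still so for the second after the job is handed in, with the robot touching nothing.
It also fails if it takes over 72 s, if anything falls off the work surface, if the arm or the gripper's body presses on something with over 40 N, if the wrist force passes 120 N, or if a joint passes its speed limit or range.

### The arm

A 6-joint arm with a two-finger parallel gripper is mounted at the origin on the work surface. World frame = base frame: x ahead of the robot, y to its left, z up, the work surface at z = 0. Lengths are in mm, angles in rad, forces in N, time in s.
With the tool pointing down it reaches from about 350 to 875 mm from the base axis. Payload 4.2 kg.
Tool frame: the origin (TCP) lies midway between the tips of the shut fingers; the grasp point (between the pads) lies 19 mm behind it; z points along the fingers, y is the line along which they close (so a half turn about z gives the same grasp; the last joint's range is limited). The gripper opens to 85 mm and grips with 20 to 120 N. Pads are 22 mm wide; open, the fingers measure 114 mm over their backs; the gripper's body (76 mm by 85 mm) begins 54 mm behind the grasp point. The pads swing forward as they close: fully open they stand 13 mm farther back than shut.
Start: joints at [1.557, 0.385, 0.008, 0, -1.194, -0.259], TCP at [168.361, 601.875, 231.312] pointing down, gripper open.
Joint ranges: [-3.14, 3.14], [-1.21, 2.06], [-1.07, 1.41], [-3.16, 2.05], [-2.99, -0.16], [-3.1, 3.1]. Speed limits (rad/s): [2.79, 2.79, 3.14, 3.14, 3.14, 3.14].

### API

Orientations are given as a unit quaternion [x, y, z, w].
In Python, from bench import arm, eyes, nets gives the robot as it stands.
- The arm moves only by the tool apply_moves, never from a script. Its arguments are lists of equal length, an entry for each row: "delta_rot": the turn, a rotation vector about the tool's x, y, z as a fraction of full scale, a list of three; "xyz": the shift along the tool's x, y, z as a fraction of full scale, a list of three; "hand": the gripper command: -1 is fully open, 1 is shut, values between are in proportion. In form: {"delta_rot": [[ax, ay, az], ...], "xyz": [[dx, dy, dz], ...], "hand": [hand, ...]}. A call has 1 to 20 rows; each row shifts and turns the commanded pose from where the row before left it, along the tool's axes as they then stand; what a row does not reach is not made up. Full scale, the value 1, is 0.025 m for a shift and 6 degrees for a turn. A row lasts 1/12 s, in which the tool goes at most 41.7 mm and 7.16 degrees, less where a joint would pass 70% of its speed; a pose out of reach is approached as far as the arm can. A call with a number of a shift or a turn outside -1 to 1 is refused whole. A call with a gripper value outside its range is refused whole. The fingers move at their own pace and stop on an object; the grip force is fixed at half the most. Time passes only in rows, so rows that do not move let the fingers close. It gives the time, the measured TCP pose, the force, the opening and the grip force at its end, in the units of the state.
- arm.read_state(): the state, without advancing time (a new reading comes with each control period).
- eyes.get_image(name): name is "scene" or "top" or "wrist"; returns a dict with "frame" (384x512x3 uint8, red, green, blue), "range_z" (384x512 float32, mm along the optical axis (not along the pixel's ray), 0 where there is no reading), "camera_matrix" (3x3 intrinsics, pixels), "R" (3x3) and "t" (3): a world point X has camera coordinates R X + t; the wrist camera has in their place "hand_eye" (4x4, takes a point from camera to tool coordinates, whose origin is the TCP and whose axes are the flange's). Camera axes: x right, y down, z forward; pixel columns grow to the right and rows downward; lengths in mm; the calibration is good to about 2 mm. A picture is of the moment at which its call begins: read the wrist's pose just before it.
- arm.job_done(): hands the job in; it is judged then, once.
Trained networks look in a picture, given as the dict that the camera call returned (one of the last four; its "shot" number tells which), for a name from the list of things; names that differ only in an ending like _2 or _b are one class to them, and where a whole thing is asked for, a point or a joint stands for the part that bears it (a point fixed in the world has none). Each returns a list of dicts, best first, with "score" (0 to 1); they miss things now and then, are a little off and sometimes report something else, mostly with a low value. They report only what shows in the picture. A call takes as long as a camera call. They do not tell look-alikes from the thing itself.
- nets.look_for(name, picture): "bbox" ([left, top, right, bottom] in pixels, round what is visible of it).
- nets.masks_of(name, picture): "region" (384x512 bool, what is visible of it) and "bbox" ([left, top, right, bottom] in pixels, round what is visible of it).
The state is a dict: "clock": time; "joints": joint angles; "joint_vel": joint speeds; "joint_efforts": joint torques, N m; "position": TCP position; "ee_rot": TCP orientation; "contact_force": force on the tool from outside, world axes, zero at the start; "wrist_torque": the same for the moment, N m; "gripper_width": finger opening in mm; "grasp_force": force on a finger pad.
Only numpy, scipy, OpenCV 4.12 (cv2) and the standard library are available. Lean on these libraries where they do the work, as an engineer would, in place of code of your own. Each camera call takes 0.05 s, during which the arm holds its last target. There are 200 camera calls.

## Working session

There is one attempt and no reset: what is moved stays moved. The work goes in short steps, Python scripts to look and compute and a tool call to move; the robot and the scene stay as the last step left them, time stands still between calls to the robot, and variables do not carry over. Pictures are saved under pics/ and viewed, at most 12 in all, crops included, and the job is handed in when it is done.

Besides the shell and the picture viewer there is one more tool, called after "Emit:" by a JSON object that holds its "op" and its "data". apply_moves: Moves the arm, as the interface text tells. Its arguments: {"type":"object","properties":{"delta_rot":{"type":"array"},"xyz":{"type":"array"},"hand":{"type":"array"}},"required":["delta_rot","xyz","hand"]}

```bash
mkdir -p pics; cat > h.py <<'E'
import numpy as np, cv2
from scipy.spatial.transform import Rotation as Ro
from bench import arm, eyes, nets
def pts(im, mask):
    K=im["camera_matrix"]; v,u=np.nonzero(mask&(im["range_z"]>0)); z=im["range_z"][v,u]
    c=np.stack([(u-K[0,2])/K[0,0]*z,(v-K[1,2])/K[1,1]*z,z],1)
    if "R" in im: return (c-im["t"])@im["R"]
    H=np.array(im["hand_eye"]); s=im["state"]
    return (c@H[:3,:3].T+H[:3,3])@Ro.from_quat(s["ee_rot"]).as_matrix().T+s["position"]
def wrist():
    s=arm.read_state(); im=eyes.get_image("wrist"); im["state"]=s; return im
def save(im,n): cv2.imwrite(f"pics/{n}.png",im["frame"][:,:,::-1])
E
python3 - <<'E'
from h import *
ims={n:eyes.get_image(n) for n in("top","scene")}
cv2.imwrite("pics/a.png",np.vstack([ims["top"]["frame"],ims["scene"]["frame"]])[:,:,::-1][::1])
save(ims["top"],"top");save(ims["scene"],"scene")
s=arm.read_state();print(s)
im=ims["top"]
for n in("spanner","small_spanner","mat","press","lever","jam_nut","stop_nut","peg","bottle_a"):
    for r in nets.masks_of(n,im)[:4]:
        p=pts(im,r["region"]);print(n,round(r["score"],2),r["bbox"],len(p), np.median(p,0).round() if len(p) else 0)
E
```

```text
{'clock': 0.1, 'joints': array([ 1.55662753e+00,  3.85487443e-01,  6.74860858e-03, -4.05437587e-04,
       -1.19400911e+00, -2.58623282e-01]), 'joint_vel': array([-0.00052735,  0.0004822 ,  0.00237402,  0.00157682,  0.00142463,
        0.00242969]), 'joint_efforts': array([-1.87560759e-04, -3.93318129e+01,  1.88928080e+01,  4.19797406e+00,
       -2.60230241e-03,  5.98957641e-06]), 'position': array([168.22530542, 601.38822877, 230.32523293]), 'ee_rot': array([ 9.90701813e-01, -1.36047528e-01, -6.80463085e-05,  9.91500557e-04]), 'contact_force': array([-0.18333939, -0.64575414,  0.52039046]), 'wrist_torque': array([-0.04984146, -0.04683277,  0.02817115]), 'grasp_force': 0.0, 'gripper_width': 85.2567158444938}
spanner 0.83 [332.1, 207.3, 401.3, 236.7] 648 [ 547. -612.   11.]
spanner 0.73 [276.0, 184.5, 302.9, 249.8] 638 [ 579. -371.   16.]
small_spanner 0.68 [244.3, 200.5, 271.1, 265.2] 558 [ 513. -266.   16.]
mat 0.72 [230.9, 167.1, 315.4, 276.1] 7297 [ 540. -301.    3.]
press 0.66 [9.0, 207.3, 181.7, 292.4] 6946 [478. 206.  13.]
lever 0.78 [96.8, 211.1, 123.9, 248.9] 225 [527. 186.  50.]
jam_nut 0.54 [97.0, 211.4, 124.5, 246.8] 162 [528. 186.  50.]
stop_nut 0.62 [100.3, 212.1, 128.0, 248.7] 173 [527. 185.  50.]
peg 0.91 [8.7, 207.2, 186.3, 293.1] 7105 [478. 207.  13.]
bottle_a 0.66 [98.4, 146.5, 119.7, 161.8] 250 [751. 190.  80.]
bottle_a 0.5 [188.9, 157.6, 203.5, 173.0] 198 [718. -70.  82.]
bottle_a 0.17 [271.9, 185.3, 303.3, 251.6] 597 [ 573. -372.   16.]
```

View pics/top.png

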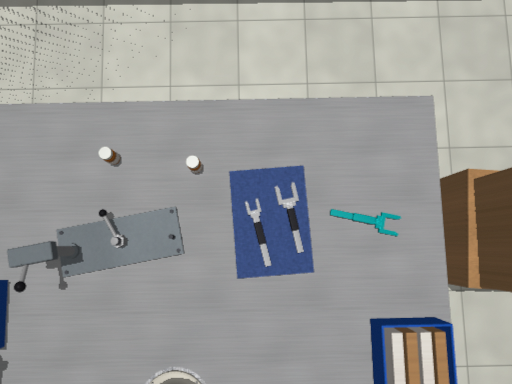

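View pics/scene.png

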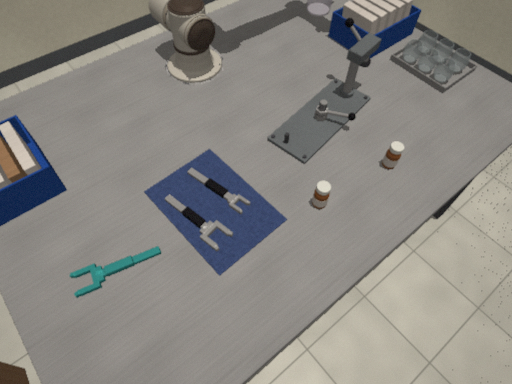

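The top view shows the large spanner on the right of the mat, with its jaw at about (288,195) and its grip at (293,218). The small one is to its left at (260,232) and the turquoise look-alike is at (370,218). The press stud is at (117,241), its peg at (172,237) and the lever ball at (103,213).

```bash
cat >> h.py <<'E'
def plate(p,lo=8,hi=14.5):
    q=p[(p[:,2]>lo)&(p[:,2]<hi)][:,:2].astype(np.float32)
    return cv2.minAreaRect(q)
def spanner_pose(p,zlo,zhi,zt=0):
    """axis direction from jaw-ward; fit by PCA on points z in range"""
    q=p[(p[:,2]>zlo)&(p[:,2]<zhi)][:,:2]; c=np.median(q,0)
    d=np.linalg.svd(q-q.mean(0),full_matrices=False)[2][0]
    return c,d,q
def tool_delta(s,target,yaw_dir=None):
    Rm=Ro.from_quat(s["ee_rot"]).as_matrix()
    return Rm.T@(np.array(target)-s["position"])/25
E
python3 - <<'E'
from h import *
im=eyes.get_image("top")
r=nets.masks_of("press",im)[0]; p=pts(im,r["region"]); print(plate(p))
print(cv2.boxPoints(plate(p)))
for n in("spanner",):
  for r in nets.masks_of(n,im)[:3]:
    p=pts(im,r["region"]); c,d,q=spanner_pose(p,9,30); g=p[(im["frame"][r["region"]&(im["range_z"]>0)].max(1)<60)]
    print(r["bbox"],c,d,"grip",np.median(g,0),len(g))
def px(u,v,w=1):
    m=np.zeros((384,512),bool); m[v-w:v+w+1,u-w:u+w+1]=1; return np.median(pts(im,m),0).round(1)
print("stud",px(117,241),"peg",px(172,237),"ball",px(103,213))
w=wrist();save(w,"w0");print(np.array(w["hand_eye"]).round(3).tolist(), w["camera_matrix"].tolist())
s=w["state"];print(Ro.from_quat(s["ee_rot"]).as_matrix().round(3).tolist())
E
```

```text
((746.5671997070312, 182.8126983642578), (7.164516448974609, 29.988330841064453), 58.333526611328125)
[[731.9248  187.63531]
 [757.44836 171.89224]
 [761.2096  177.99008]
 [735.68604 193.73315]]
[274.9, 184.1, 302.9, 251.0] [ 569.55567108 -372.40813726] [-0.98097225 -0.19414801] grip [ 547.46874068 -367.95492743   20.65442924] 158
[331.4, 207.9, 403.9, 235.8] [ 546.10891157 -610.59751018] [-0.23126338 -0.97289118] grip [nan nan nan] 0
stud [489.9 158.9  75.2] peg [499.1   1.7  45.6] ball [575.3 205.5  63. ]
[[0.001, -0.965, -0.261, 65.797], [1.0, 0.001, -0.0, -0.118], [0.0, -0.261, 0.965, -141.887], [0.0, 0.0, 0.0, 1.0]] [[266.29464120367305, 0.0, 255.75768576673073], [0.0, 266.29464120367305, 188.85854364180676], [0.0, 0.0, 1.0]]
[[0.963, -0.269, -0.0], [-0.269, -0.963, 0.0], [-0.0, 0.0, -1.0]]
  return _methods._mean(a, axis=axis, dtype=dtype,
  ret = um.true_divide(
```

Emit:
{"op": "apply_moves", "data": {"delta_rot": [[0, 0, 0], [0, 0, 0], [0, 0, 0], [0, 0, 0], [0, 0, 0], [0, 0, 0], [0, 0, 0], [0, 0, 0], [0, 0, 0], [0, 0, 0], [0, 0, 0], [0, 0, 0], [0, 0, 0], [0, 0, 0], [0, 0, 0], [0, 0, 0], [0, 0, 0], [0, 0, 0], [0, 0, 0], [0, 0, 0]], "xyz": [[0, 0, -1], [0, 0, -1], [0, 0, -1], [0, 0, -1], [0, 0, -1], [1, 0.91, 0], [1, 0.91, 0], [1, 0.91, 0], [1, 0.91, 0], [1, 0.91, 0], [1, 0.91, 0], [1, 0.91, 0], [1, 0.91, 0], [1, 0.91, 0], [1, 0.91, 0], [1, 0.91, 0], [1, 0.91, 0], [1, 0.91, 0], [1, 0.91, 0], [1, 0.91, 0]], "hand": [-1, -1, -1, -1, -1, -1, -1, -1, -1, -1, -1, -1, -1, -1, -1, -1, -1, -1, -1, -1]}}

```text
clock: 2.42
position: [438.0, 170.6, 356.7]
ee_rot: [0.991, -0.136, 0.0, -0.0]
contact_force: [0.9, -0.6, 0.6]
gripper_width: 85.4
grasp_force: 0.0
```

Emit:
{"op": "apply_moves", "data": {"delta_rot": [[0, 0, 0], [0, 0, 0], [0, 0, 0], [0, 0, 0], [0, 0, 0.98], [0, 0, 0.98], [0, 0, 0.98], [0, 0, 0.98], [0, 0, 0.98], [0, 0, 0.98], [0, 0, 0.98], [0, 0, 0.98], [0, 0, 0.98], [0, 0, 0.98], [0, 0, 0.98], [0, 0, 0]], "xyz": [[0.8, 0.73, 0], [0.8, 0.73, 0], [0.8, 0.73, 0], [0.8, 0.73, 0], [0, 0, 0.67], [0, 0, 0.67], [0, 0, 0.67], [0, 0, 0.67], [0, 0, 0.67], [0, 0, 0.67], [0, 0, 0.67], [0, 0, 0.67], [0, 0, 0.67], [0, 0, 0.67], [0, 0, 0.67], [0, 0, 0]], "hand": [-1, -1, -1, -1, -1, -1, -1, -1, -1, -1, -1, -1, -1, -1, -1, -1]}}

```text
clock: 3.75
position: [492.8, 79.6, 169.0]
ee_rot: [0.763, -0.646, -0.002, 0.003]
contact_force: [-1.6, -0.0, -0.8]
gripper_width: 85.7
grasp_force: 0.0
```

```bash
python3 - <<'E'
from h import *
w=wrist();save(w,"w1");np.save("w1.npy",w,allow_pickle=True)
s=w["state"];print(s["clock"],s["position"],s["joints"].round(2),Ro.from_quat(s["ee_rot"]).as_matrix().round(3).tolist())
P=pts(w,np.ones((384,512),bool));print(np.percentile(P[:,2],[1,10,50,90,99]))
pl=P[(P[:,2]>9)&(P[:,2]<15)];print(len(pl),pl.min(0),pl.max(0))
for n in("press","lever","jam_nut","stop_nut","peg","nut_corner"):
    for r in nets.masks_of(n,w)[:1]:
        p=pts(w,r["region"]);print(n,round(r["score"],2),r["bbox"],len(p), np.median(p,0).round())
E
```

```text
3.75 [492.75787512  79.6030161  168.96411392] [ 0.49  0.23 -0.38 -0.   -0.96 -0.32] [[0.166, -0.986, -0.007], [-0.986, -0.166, -0.002], [0.001, 0.007, -1.0]]
[-2.38894406e+00 -1.54143558e+00 -1.46665019e-01  2.52706068e+02
  2.69071988e+02]
26279 [403.40453566 -62.71955232   9.01005582] [769.28443885 280.79376215  14.99589425]
press 0.87 [163.0, 85.2, 309.4, 316.4] 28556 [504.  98.  11.]
lever 0.7 [164.5, 238.2, 264.8, 296.2] 1271 [518. 177.  48.]
jam_nut 0.89 [161.9, 233.7, 258.1, 293.8] 1317 [517. 177.  48.]
stop_nut 0.92 [162.8, 227.5, 264.3, 295.9] 1476 [510. 169.  48.]
peg 0.91 [161.7, 84.7, 312.0, 316.1] 28381 [504.  98.  11.]
nut_corner 0.85 [161.7, 229.6, 260.3, 295.2] 1534 [510. 171.  48.]
```

View pics/w1.png

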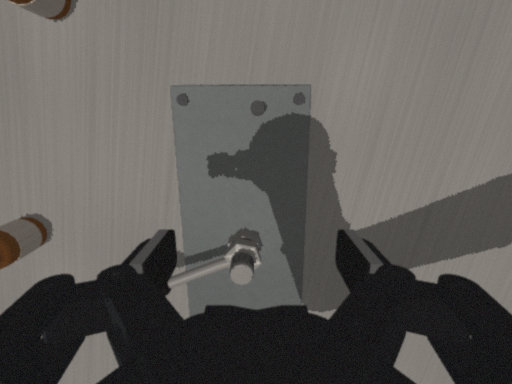

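The wrist view shows the plate, with its -y end at the top (row 85). The peg is at (258,107), the stud top at (242,265), and the lever runs left to (170,285).

```bash
cat >> h.py <<'E'
def meas_press(w):
    K=w["camera_matrix"]; m=nets.masks_of("press",w)[0]["region"]
    P=pts(w,m); q=P[(P[:,2]>8)&(P[:,2]<14.5)]; yaw0=np.radians(9.6); 
    S=P[P[:,2]>70]; S=S[np.linalg.norm(S[:,:2]-[490,159],axis=1)<25]
    stud=(S[:,:2].min(0)+S[:,:2].max(0))/2
    G=P[(P[:,2]>42)&(P[:,2]<54)]; G=G[np.linalg.norm(G[:,:2]-[500,2],axis=1)<25]
    peg=(G[:,:2].min(0)+G[:,:2].max(0))/2
    # plate edges in rotated frame
    for _ in range(3):
        ex=np.array([np.cos(yaw0),np.sin(yaw0)]); ey=np.array([-ex[1],ex[0]])
        a=(q[:,:2]-stud)@ex; b=(q[:,:2]-stud)@ey; bb=np.arange(-175,-20,5); L=[];Rr=[]
        for t in bb:
            k=a[abs(b-t)<2.5]; k=k[abs(k)<95]; L.append(np.percentile(k,1));Rr.append(np.percentile(k,99))
        f=(np.polyfit(bb,L,1),np.polyfit(bb,Rr,1)); yaw0-=np.arctan((f[0][0]+f[1][0])/2)
    k=b[abs(a)<60]; yend=np.percentile(k[k>-200],0.7)
    return dict(stud=stud,ns=len(S),peg=peg,npg=len(G),yaw=np.degrees(yaw0),yaw_peg=np.degrees(np.arctan2(*(peg-stud)[::-1]))+96.24,xmid=np.mean([L,Rr]),w=np.mean(Rr)-np.mean(L),yend=yend)
E
python3 - <<'E'
from h import *
w=np.load("w1.npy",allow_pickle=True).item()
w=wrist()
r=meas_press(w);print(r)
P=pts(w,nets.masks_of("lever",w)[0]["region"]);q=P[(P[:,2]>44)&(P[:,2]<66)]; d=q[:,:2]-r["stud"];n=np.linalg.norm(d,axis=1);d=d[(n>28)&(n<85)]
print("lever yaw",np.degrees(np.median(np.arctan2(d[:,1],d[:,0]))),n.max())
E
```

```text
{'stud': array([492.69008933, 165.42605854]), 'ns': 453, 'peg': array([503.13571506,   5.72720315]), 'npg': 169, 'yaw': np.float64(9.877436801401506), 'yaw_peg': np.float64(9.982287044477658), 'xmid': np.float64(0.2335528559472799), 'w': np.float64(145.4815541627071), 'yend': np.float64(-182.7125081018492)}Traceback (most recent call last):
  File "<stdin>", line 5, in <module>
IndexError: list index out of range
```

Emit:
{"op": "apply_moves", "data": {"delta_rot": [[0, 0, 0], [0, 0, 0], [0, 0, 0], [0, 0, 0], [0, 0, 0], [0, 0, 0], [0, 0, 0], [0, 0, 0], [0, 0, 0], [0, 0, 0], [0, 0, 0], [0, 0, 0], [0, 0, 0], [0, 0, 0], [0, 0, 0], [0, 0, 0], [0, 0, 0], [0, 0, 0]], "xyz": [[1, -0.14, 0], [1, -0.14, 0], [1, -0.14, 0], [1, -0.14, 0], [1, -0.14, 0], [1, -0.14, 0], [1, -0.14, 0], [1, -0.14, 0], [1, -0.14, 0], [1, -0.14, 0], [1, -0.14, 0], [1, -0.14, 0], [1, -0.14, 0], [1, -0.14, 0], [1, -0.14, 0], [1, -0.14, 0], [1, -0.14, 0], [1, -0.14, 0]], "hand": [-1, -1, -1, -1, -1, -1, -1, -1, -1, -1, -1, -1, -1, -1, -1, -1, -1, -1]}}

```text
clock: 5.75
position: [633.0, -353.8, 172.0]
ee_rot: [0.764, -0.645, -0.0, 0.0]
contact_force: [-0.2, 0.3, 0.5]
gripper_width: 85.3
grasp_force: 0.0
```

Emit:
{"op": "apply_moves", "data": {"delta_rot": [[0, 0, 0.98], [0, 0, 0.98], [0, 0, 0.98], [0, 0, 0.98], [0, 0, 0.98], [0, 0, 0.98], [0, 0, 0.98], [0, 0, 0.98], [0, 0, 0.98], [0, 0, 0.98], [0, 0, 0.98], [0, 0, 0.98], [0, 0, 0.98], [0, 0, 0.98], [0, 0, 0.98], [0, 0, 0], [0, 0, 0]], "xyz": [[0, 0, 0], [0, 0, 0], [0, 0, 0], [0, 0, 0], [0, 0, 0], [0, 0, 0], [0, 0, 0], [0, 0, 0], [0, 0, 0], [0, 0, 0], [0, 0, 0], [0, 0, 0], [0, 0, 0], [0, 0, 0], [0, 0, 0], [0, 0, 0], [0, 0, 0]], "hand": [-1, -1, -1, -1, -1, -1, -1, -1, -1, -1, -1, -1, -1, -1, -1, -1, -1]}}

```text
clock: 7.17
position: [632.8, -352.6, 172.0]
ee_rot: [-0.101, 0.995, 0.0, -0.0]
contact_force: [-0.4, 0.2, 0.1]
gripper_width: 85.6
grasp_force: 0.0
```

```bash
python3 - <<'E'
from h import *
w=wrist();save(w,"w2")
s=w["state"];R=Ro.from_quat(s["ee_rot"]).as_matrix();print(s["clock"],s["position"],s["joints"].round(2),R.round(3).tolist())
rs=nets.masks_of("spanner",w)
for r in rs[:3]:
    m=r["region"];P=pts(w,m);f=w["frame"][m&(w["range_z"]>0)]
    T=(P-s["position"])@R  # tool frame
    g=(P[:,2]>17)&(P[:,2]<27); k=(P[:,2]>12)
    print(r["score"],r["bbox"],len(P),"grip",P[g].mean(0),g.sum())
    if g.sum()<50: continue
    G=T[g]; 
    (c,sz,a)=cv2.minAreaRect(G[:,:2].astype(np.float32)); print("grip rect tool",c,sz,a, "z",np.median(P[g][:,2]))
    Q=T[k]; xs=np.arange(Q[:,0].min(),Q[:,0].max(),10)
    for x in xs:
        t=Q[abs(Q[:,0]-x)<3]; 
        if len(t): print(round(x),len(t),t[:,1].min().round(1),t[:,1].max().round(1),((t[:,1].min()+t[:,1].max())/2).round(1))
E
```

```text
7.1667 [ 632.80206789 -352.62616654  172.04491667] [-0.29  0.59  0.21  0.   -1.18 -1.08] [[-0.979, -0.202, -0.0], [-0.202, 0.979, 0.0], [0.0, 0.0, -1.0]]
0.96 [228.2, 0.0, 282.8, 202.8] 5048 grip [ 547.62119888 -371.5237393    20.90071967] 1601
grip rect tool (76.3130874633789, -10.30746078491211) (52.81517791748047, 194.57907104492188) 84.6707992553711 z 21.012570119958212
-29 20 -32.3 29.9 -1.2
-19 102 -33.3 31.0 -1.2
-9 109 -33.0 30.6 -1.2
1 111 -32.9 30.4 -1.2
11 127 -33.6 30.1 -1.7
21 303 -33.5 30.8 -1.3
31 273 -33.0 30.8 -1.1
41 215 -20.7 18.2 -1.2
51 118 -12.5 10.2 -1.2
61 130 -12.4 10.1 -1.2
71 131 -12.3 10.0 -1.1
81 131 -12.2 9.9 -1.2
91 137 -13.2 9.8 -1.7
101 152 -13.1 10.8 -1.1
111 146 -13.0 10.7 -1.1
121 104 -11.8 9.5 -1.1
131 133 -10.9 8.6 -1.1
141 131 -10.8 8.5 -1.1
151 137 -10.7 8.4 -1.1
161 139 -10.6 8.3 -1.1
171 139 -10.5 8.2 -1.1
0.88 [0.0, 2.2, 145.8, 103.4] 3670 grip [ 546.75186611 -592.73238016   17.6773767 ] 872
grip rect tool (132.35031127929688, -217.56854248046875) (22.33197593688965, 68.48389434814453) 24.47930145263672 z 17.577300515616486
83 3 -134.0 -129.5 -131.8
93 29 -154.1 -122.1 -138.1
103 35 -173.7 -128.8 -151.2
113 140 -209.3 -150.7 -180.0
123 284 -232.7 -170.2 -201.5
133 349 -251.4 -185.1 -218.2
143 248 -259.6 -207.8 -233.7
153 87 -257.8 -230.0 -243.9
163 2 -255.0 -252.4 -253.7
```

View pics/w2.png

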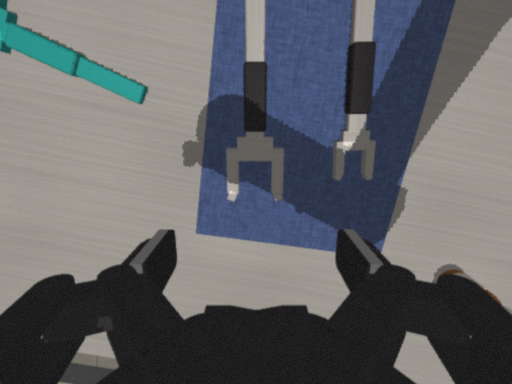

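The wrist view shows the larger jaw at about (255,170) and its grip at (255,95). The small spanner is about 100 px to the right, clear of the fingers, and the tool is aligned with the larger handle.

Emit:
{"op": "apply_moves", "data": {"delta_rot": [[0, 0, 0], [0, 0, 0], [0, 0, 0], [0, 0, 0], [0, 0, 0], [0, 0, 0], [0, 0, 0], [0, 0, 0], [0, 0, 0], [0, 0, 0], [0, 0, 0], [0, 0, 0], [0, 0, 0], [0, 0, 0], [0, 0, 0], [0, 0, 0], [0, 0, 0], [0, 0, 0]], "xyz": [[0.88, -0.02, 0], [0.88, -0.02, 0], [0.88, 0, 0], [0, 0, 0.93], [0, 0, 0.93], [0, 0, 0.93], [0, 0, 0.93], [0, 0, 0.93], [0, 0, 0.93], [0, 0, 0.94], [0, 0, 0], [0, 0, 0], [0, 0, 0], [0, 0, 0], [0, 0, 0], [0, 0, 0], [0, 0, 0], [0, 0, 0]], "hand": [-1, -1, -1, -1, -1, -1, -1, -1, -1, -1, -1, 1, 1, 1, 1, 1, 1, 1]}}

```text
clock: 8.77
position: [569.2, -367.1, 10.9]
ee_rot: [-0.1, 0.995, -0.001, 0.001]
contact_force: [-0.9, 1.4, 6.5]
gripper_width: 22.2
grasp_force: 62.6
```

Emit:
{"op": "apply_moves", "data": {"delta_rot": [[0, 0, 0], [0, 0, 0], [0, 0, 0], [0, 0, 0], [0, 0, 0], [0, 0, 0], [0, 0, 0], [0, 0, 0], [0, 0, 0], [0, 0, 0], [0, 0, 0], [0, 0, 0], [0, 0, 0], [0, 0, 0], [0, 0, 0], [0, 0, 0], [0, 0, 0], [0, 0, 0], [0, 0, 0], [0, 0, 0]], "xyz": [[0, 0, -0.5], [0, 0, -0.9], [0, 0, -0.9], [0, 0, -0.9], [0, 0, -0.9], [0, 0, -0.9], [0, 0, -0.9], [-0.1, 0.8, 0], [-0.1, 0.8, 0], [-0.1, 0.8, 0], [-0.1, 0.8, 0], [-0.1, 0.8, 0], [-0.1, 0.8, 0], [-0.1, 0.8, 0], [-0.1, 0.8, 0], [-0.1, 0.8, 0], [-0.1, 0.8, 0], [-0.1, 0.8, 0], [-0.1, 0.8, 0], [-0.1, 0.8, 0]], "hand": [1, 1, 1, 1, 1, 1, 1, 1, 1, 1, 1, 1, 1, 1, 1, 1, 1, 1, 1, 1]}}

```text
clock: 10.43
position: [547.1, -104.4, 156.1]
ee_rot: [-0.1, 0.995, 0.0, -0.001]
contact_force: [0.0, -0.3, -3.1]
gripper_width: 22.3
grasp_force: 61.5
```

Emit:
{"op": "apply_moves", "data": {"delta_rot": [[0, 0, -0.9], [0, 0, -0.9], [0, 0, -0.9], [0, 0, -0.9], [0, 0, -0.9], [0, 0, -0.9], [0, 0, -0.9], [0, 0, -0.9], [0, 0, -0.9], [0, 0, -0.9], [0, 0, -0.9], [0, 0, -0.9], [0, 0, -0.9], [0, 0, -0.9], [0, 0, -0.9], [0, 0, -0.9], [0, 0, -0.98], [0, 0, 0]], "xyz": [[0, 0, 0], [0, 0, 0], [0, 0, 0], [0, 0, 0], [0, 0, 0], [0, 0, 0], [0, 0, 0], [0, 0, 0], [0, 0, 0], [0, 0, 0], [0, 0, 0], [0, 0, 0], [0, 0, 0], [0, 0, 0], [0, 0, 0], [0, 0, 0], [0, 0, 0], [0, 0, 0]], "hand": [1, 1, 1, 1, 1, 1, 1, 1, 1, 1, 1, 1, 1, 1, 1, 1, 1, 1]}}

```text
clock: 11.93
position: [547.4, -105.4, 156.1]
ee_rot: [0.787, -0.617, -0.001, 0.0]
contact_force: [-0.4, 0.1, -3.3]
gripper_width: 22.5
grasp_force: 61.5
```

```bash
python3 - <<'E'
from h import *
w=wrist();save(w,"w3")
s=w["state"];R=Ro.from_quat(s["ee_rot"]).as_matrix();print(s["clock"],s["position"],s["gripper_width"],R.round(3).tolist())
T=(pts(w,np.ones((384,512),bool))-s["position"])@R
k=(T[:,2]>-25)&(T[:,2]<5)&(abs(T[:,1])<40)&(T[:,0]>20)&(T[:,0]<160); Q=T[k]
for x in range(20,150,10):
    t=Q[abs(Q[:,0]-x)<3]
    if len(t): print(x,len(t),np.percentile(t[:,1],[2,98]).round(1),t[:,1].mean().round(2),np.percentile(t[:,2],[5,50,95]).round(1))
print("xmax",Q[:,0].max())
P=pts(w,np.ones((384,512),bool))
G=P[(P[:,2]>43)&(P[:,2]<54)&(np.linalg.norm(P[:,:2]-[503,6],axis=1)<20)];print(len(G),G.min(0),G.max(0),(G.min(0)+G.max(0))/2)
E
```

```text
11.9333 [ 547.35882385 -105.3967043   156.12735805] 22.47511348504163 [[0.239, -0.971, -0.002], [-0.971, -0.239, 0.001], [-0.001, 0.002, -1.0]]
20 245 [-11.5  11.3] 0.1 [-11.3 -10.2  -8.4]
30 514 [-11.6  11.4] -0.15 [-11.3 -10.2  -8.7]
40 535 [-11.2  11.2] -0.12 [-11.4 -10.2  -8.9]
50 599 [-11.4  11.1] -0.14 [-11.4 -10.2  -8.8]
60 472 [-9.5  9.6] -0.08 [-5.4 -4.3 -3. ]
70 519 [-9.8  9.5] -0.12 [-5.5 -4.3 -3. ]
80 530 [-9.6  9.3] -0.03 [-5.4 -4.3 -3.2]
90 570 [-9.9  9.6] -0.06 [-5.5 -4.3 -3. ]
100 590 [-9.7  9.4] -0.08 [-5.6 -4.2 -3.1]
110 650 [-10.    9.3] -0.15 [-5.5 -4.3 -3. ]
120 3 [-9.3  9.6] 2.64 [-2.3 -2.1 -1.6]
xmax 117.44042931442175Traceback (most recent call last):
  File "<stdin>", line 11, in <module>
    return umr_minimum(a, axis, None, out, keepdims, initial, where)
ValueError: zero-size array to reduction operation minimum which has no identity
```

View pics/w3.png

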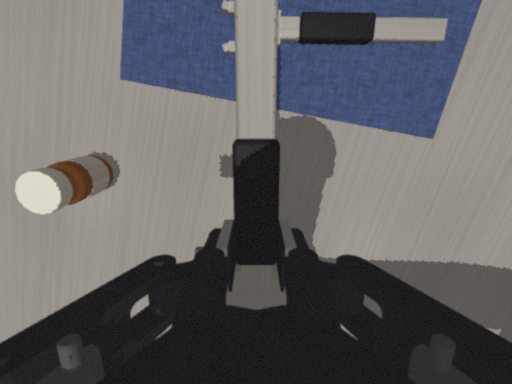

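The held spanner is straight in the hand, its handle vertical at column 257. The bottle is clear at (60,190).

Emit:
{"op": "apply_moves", "data": {"delta_rot": [[0, 0, 0], [0, 0, 0], [0, 0, 0], [0, 0, 0], [0, 0, 0], [0, 0, 0], [0, 0, 0], [0, 0, 0], [0, 0, 0], [0, 0, 0], [0, 0, 0], [0, 0, 0], [0, 0, 0], [0, 0, 0]], "xyz": [[-0.83, -0.07, 0], [-0.83, -0.07, 0], [-0.83, -0.07, 0], [-0.83, -0.07, 0], [-0.84, -0.07, 0], [-0.84, -0.06, 0], [-0.84, -0.06, 0], [0, 0, 0.8], [0, 0, 0.8], [0, 0, 0.8], [0, 0, 0.6], [0, 0, 0], [0, 0, 0], [0, 0, 0]], "hand": [1, 1, 1, 1, 1, 1, 1, 1, 1, 1, 1, 1, 1, 1]}}

```text
clock: 13.15
position: [525.8, 39.3, 82.6]
ee_rot: [0.787, -0.618, 0.001, -0.001]
contact_force: [0.2, 0.6, -3.1]
gripper_width: 22.1
grasp_force: 61.4
```

```bash
python3 - <<'E'
from h import *
w=wrist();save(w,"w4")
s=w["state"];R=Ro.from_quat(s["ee_rot"]).as_matrix();print(s["clock"],s["position"],R.round(3).tolist())
P=pts(w,np.ones((384,512),bool))
T=(P-s["position"])@R
k=(P[:,2]>42)&(P[:,2]<54)&(T[:,0]>0)&(T[:,0]<70)&(abs(T[:,1]-28)<18);print("peg",k.sum(),P[k].min(0),P[k].max(0)) if k.any() else 0
im=eyes.get_image("scene");f=im["frame"][60:180,240:400];cv2.imwrite("pics/s4.png",cv2.resize(f,(800,600),interpolation=cv2.INTER_CUBIC)[:,:,::-1])
E
```

```text
13.15 [525.8253063   39.27314229  82.56849359] [[0.237, -0.971, 0.002], [-0.971, -0.237, 0.0], [0.0, -0.002, -1.0]]
peg 335 [495.87116195  -1.18066318  42.13154895] [510.015346    12.31073868  48.7271728 ]
```

View pics/s4.png

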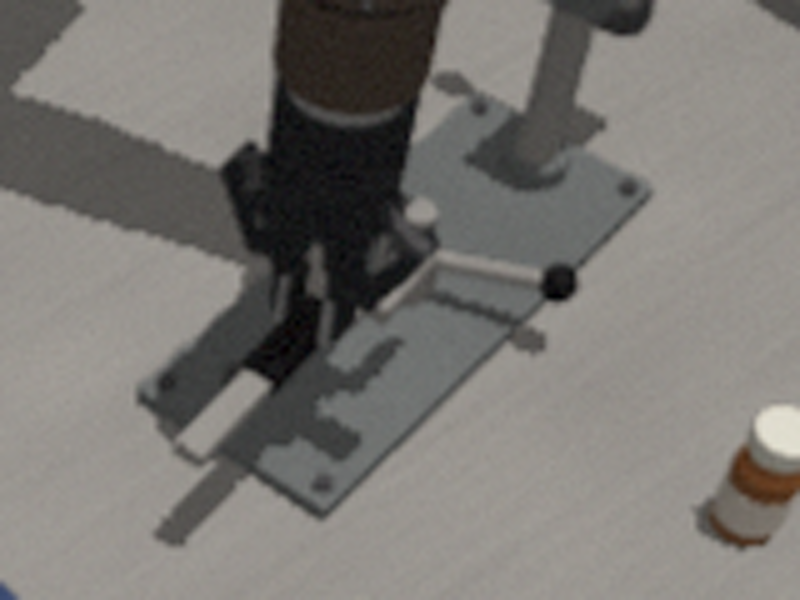

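The scene crop shows the shank over the plate on the peg's +x side, with the jaw short of the nut and the lever free.

Emit:
{"op": "apply_moves", "data": {"delta_rot": [[0, 0, 0.33], [0, 0, 0], [0, 0, 0], [0, 0, 0], [0, 0, 0], [0, 0, 0], [0, 0, 0]], "xyz": [[-0.04, 0.25, 0], [0, 0, 0.6], [0, 0, 0.6], [0, 0, 0.6], [0, 0, 0.6], [0, 0, 0.04], [0, 0, 0]], "hand": [1, 1, 1, 1, 1, 1, 1]}}

```text
clock: 13.83
position: [518.9, 38.5, 20.8]
ee_rot: [0.776, -0.631, 0.0, 0.0]
contact_force: [0.3, -0.1, -3.9]
gripper_width: 22.3
grasp_force: 61.5
```

```bash
python3 - <<'E'
from h import *
s=arm.read_state();R=Ro.from_quat(s["ee_rot"]).as_matrix();print(s["clock"],s["position"],R.round(3).tolist(),s["contact_force"],s["wrist_torque"])
d=R.T@(np.array([492.7,165.5,19.7])-s["position"]);print("stud in tool",d)
E
```

```text
13.8333 [518.85297469  38.54664742  20.81221577] [[0.204, -0.979, -0.0], [-0.979, -0.204, -0.0], [0.0, 0.0, -1.0]] [ 0.33166998 -0.14946752 -3.90341591] [ 0.06164708 -0.0036767  -0.00515423]
stud in tool [-129.61905509   -0.3265986     1.07830129]
```

Emit:
{"op": "apply_moves", "data": {"delta_rot": [[0, 0, 0], [0, 0, 0], [0, 0, 0], [0, 0, 0], [0, 0, 0], [0, 0, 0], [0, 0, 0]], "xyz": [[-0.4, -0.01, 0], [-0.4, 0, 0], [-0.4, 0, 0], [-0.3, 0, 0], [0, 0, 0], [0, 0, 0], [0, 0, 0]], "hand": [1, 1, 1, 1, 1, 1, 1]}}

```text
clock: 14.42
position: [511.2, 75.6, 20.7]
ee_rot: [0.776, -0.631, 0.0, -0.0]
contact_force: [0.1, -0.5, -3.7]
gripper_width: 22.3
grasp_force: 61.5
```

Emit:
{"op": "apply_moves", "data": {"delta_rot": [[0, 0, 0], [0, 0, 0], [0, 0, 0], [0, 0, 0], [0, 0, 0], [0, 0, 0]], "xyz": [[-0.2, 0, 0], [-0.2, 0, 0], [-0.2, 0, 0], [-0.2, 0, 0], [0, 0, 0], [0, 0, 0]], "hand": [1, 1, 1, 1, 1, 1]}}

```text
clock: 14.92
position: [507.1, 95.3, 20.5]
ee_rot: [0.776, -0.63, 0.0, 0.0]
contact_force: [0.6, -0.5, -4.4]
gripper_width: 22.2
grasp_force: 61.5
```

Emit:
{"op": "apply_moves", "data": {"delta_rot": [[0, 0, 0], [0, 0, 0.12], [0, 0, 0.13], [0, 0, 0], [0, 0, 0], [0, 0, 0]], "xyz": [[-0.09, 0, 0], [0, 0.035, 0], [0, 0.035, 0], [0, 0, 0.03], [0, 0, 0], [0, 0, 0]], "hand": [1, 1, 1, 1, 1, 1]}}

```text
clock: 15.42
position: [505.0, 96.7, 19.8]
ee_rot: [0.768, -0.641, -0.0, 0.0]
contact_force: [0.3, -0.8, -4.3]
gripper_width: 22.2
grasp_force: 61.5
```

```bash
python3 - <<'E'
from h import *
w=wrist();save(w,"w5")
s=w["state"];R=Ro.from_quat(s["ee_rot"]).as_matrix();print(s["clock"],s["position"],R.round(3).tolist(),s["contact_force"],s["wrist_torque"])
P=pts(w,np.ones((384,512),bool));T=(P-s["position"])@R
k=(P[:,2]>40)&(P[:,2]<54)&(T[:,0]>50)&(T[:,0]<130)&(T[:,1]>0)&(T[:,1]<40);print("peg tool",k.sum(),T[k].min(0),T[k].max(0))
k=(P[:,2]>20)&(P[:,2]<28)&(T[:,0]>60)&(T[:,0]<140)&(abs(T[:,1])<25)
for x in(65,75,85,95,105,115,125):
    t=T[k&(abs(T[:,0]-x)<4)]; print(x,len(t),np.percentile(t[:,1],[2,98]) if len(t) else 0)
print("end",np.percentile(T[k][:,0],99.5))
E
```

```text
15.4167 [504.98912701  96.65551974  19.77189781] [[0.178, -0.984, -0.0], [-0.984, -0.178, -0.0], [0.0, 0.0, -1.0]] [ 0.27304022 -0.78207433 -4.34294955] [-0.01517611  0.02497132  0.03412008]
peg tool 1125 [ 82.09447894  11.31773975 -30.12057218] [ 95.74881412  25.08522425 -20.54592633]
65 629 [-9.67286495  9.63401638]
75 680 [-9.68560618  9.39328736]
85 812 [-9.49265103 17.36552811]
95 783 [-9.77799876  9.5076866 ]
105 823 [-9.54383257  9.37210456]
115 629 [-9.8881417   9.60059487]
125 0 0
end 116.33672473753887
```

View pics/w5.png

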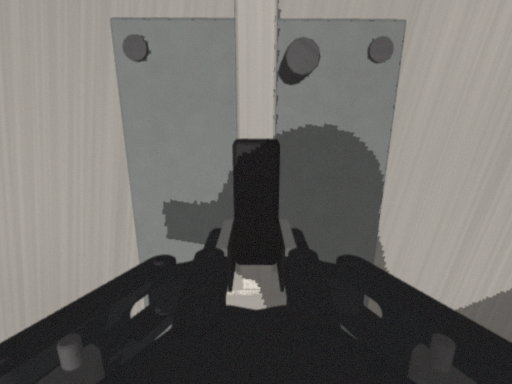

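The wrist view shows the shank, columns 237 to 277, lying on the plate just left of the peg at (302,57), with a gap of about 1.6 mm. I'll nudge it in, release and rise.

Emit:
{"op": "apply_moves", "data": {"delta_rot": [[0, 0, 0], [0, 0, 0], [0, 0, 0], [0, 0, 0], [0, 0, 0], [0, 0, 0], [0, 0, 0], [0, 0, 0], [0, 0, 0], [0, 0, 0], [0, 0, 0], [0, 0, 0], [0, 0, 0]], "xyz": [[-0.04, 0, 0], [0, 0, 0.02], [0, 0, 0], [0, 0, 0], [0, 0, 0], [0, 0, 0], [0, 0, 0], [0, 0, -0.5], [0, 0, -0.9], [0, 0, -0.9], [0, 0, -0.9], [0, 0, -0.8], [0, 0, 0]], "hand": [1, 1, 1, -1, -1, -1, -1, -1, -1, -1, -1, -1, -1]}}

```text
clock: 16.55
position: [507.6, 98.9, 123.9]
ee_rot: [0.768, -0.64, 0.002, -0.004]
contact_force: [0.5, 0.6, 0.9]
gripper_width: 85.5
grasp_force: 0.0
```

```bash
python3 - <<'E'
from h import *
o=np.load("w1.npy",allow_pickle=True).item();st=np.array([492.7,165.5])
P=pts(o,np.ones((384,512),bool));n=np.linalg.norm(P[:,:2]-st,axis=1)
k=(n>30)&(n<80)&(P[:,2]>40)&(P[:,2]<62)&(P[:,0]>500);q=P[k][:,:2]-st;a=np.degrees(np.arctan2(q[:,1],q[:,0]));print(k.sum(),np.percentile(a,[5,50,95]),n[k].max())
c=q.mean(0);d=np.linalg.svd(q-c,full_matrices=False)[2][0];d*=np.sign(d[0]);print("line",c,np.degrees(np.arctan2(d[1],d[0])))
w=wrist();s=w["state"];R=Ro.from_quat(s["ee_rot"]).as_matrix();print(s["clock"],s["position"],R.round(3).tolist())
im=eyes.get_image("scene");f=im["frame"][60:180,240:400];cv2.imwrite("pics/s6.png",cv2.resize(f,(800,600),interpolation=cv2.INTER_CUBIC)[:,:,::-1])
P=pts(w,np.ones((384,512),bool));T=(P-s["position"])@R
k=(P[:,2]>20)&(P[:,2]<28)&(T[:,0]>65)&(T[:,0]<170)&(abs(T[:,1])<25)
for x in(65,75,95,105,115,125):
    t=T[k&(abs(T[:,0]-x)<3)]; print(x,len(t),np.percentile(t[:,1],[2,98]) if len(t) else 0)
im=eyes.get_image("top");P=pts(im,np.ones((384,512),bool));n=np.linalg.norm(P[:,:2]-st,axis=1)
k=(n>84)&(n<110)&(P[:,2]>45)&(P[:,0]>520);print("ball",k.sum(),P[k].mean(0))
E
```

```text
509 [20.3591881  25.49756857 32.06269884] 79.95255511217407
line [49.52251231 24.1992741 ] 27.59002522698181
16.55 [507.62517755  98.87371637 123.8687518 ] [[0.18, -0.984, 0.009], [-0.984, -0.18, 0.003], [-0.002, -0.009, -1.0]]
65 69 [-5.99821217 13.39782039]
75 160 [-5.93118639 13.28735673]
95 173 [-5.80902623 12.92785882]
105 189 [-5.75339934 13.65868292]
115 190 [-5.68279689 13.49805317]
125 109 [-5.63665537 13.19874162]
ball 552 [540.89578252  86.45030906 344.51510911]
```

View pics/s6.png

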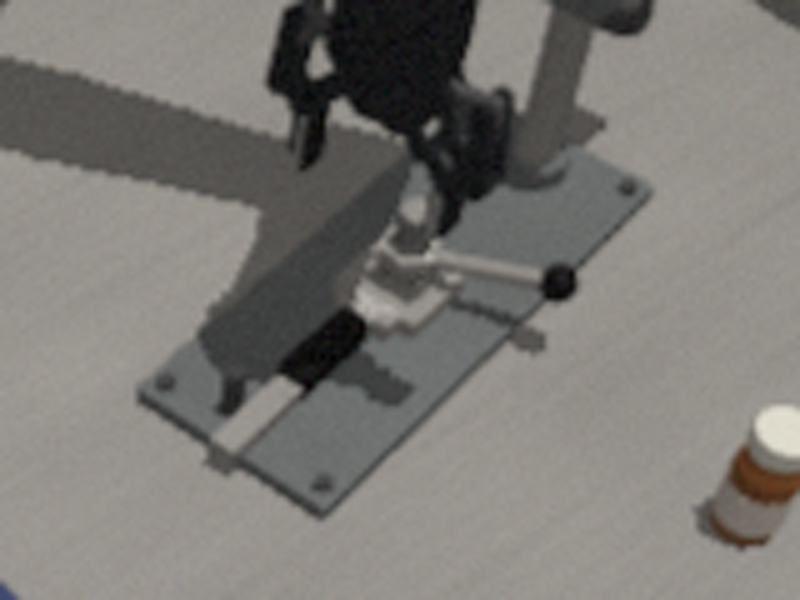

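The crop shows the spanner lying flat with its head around the nut and its shank beside the peg. The lever still points to its ball at (558,282). Next I shut the fingers and go behind the lever.

Emit:
{"op": "apply_moves", "data": {"delta_rot": [[0, 0, 0], [0, 0, 0], [0, 0, 0], [0, 0, 0], [0, 0, 0], [0, 0, 0], [0, 0, -0.9], [0, 0, -0.9], [0, 0, -0.9], [0, 0, 0], [0, 0, 0]], "xyz": [[-0.74, -0.33, 0], [-0.74, -0.33, 0], [-0.74, -0.33, 0], [-0.74, -0.33, 0], [-0.73, -0.33, 0], [-0.73, -0.34, 0], [0, 0, 0], [0, 0, 0], [0, 0, 0], [0, 0, 0], [0, 0, 0]], "hand": [1, 1, 1, 1, 1, 1, 1, 1, 1, 1, 1]}}

```text
clock: 17.62
position: [533.5, 215.0, 117.9]
ee_rot: [0.85, -0.527, -0.001, 0.001]
contact_force: [0.1, 0.3, -0.0]
gripper_width: 0.5
grasp_force: 0.0
```

```bash
cat >> h.py <<'E'
def lever_ang(w,st=(492.7,165.5)):
    P=pts(w,np.ones((384,512),bool));d=P[:,:2]-np.array(st);n=np.linalg.norm(d,axis=1)
    # ignore the gripper: keep only 40<z<66
    k=(n>26)&(n<110)&(P[:,2]>41)&(P[:,2]<66)
    return np.degrees(np.arctan2(d[k,1],d[k,0])),n[k],P[k]
E
python3 - <<'E'
from h import *
w=wrist();save(w,"w7");s=w["state"];R=Ro.from_quat(s["ee_rot"]).as_matrix();print(s["clock"],s["position"],R.round(3).tolist(),s["gripper_width"])
a,n,P=lever_ang(w)
for r in range(30,110,10):
    k=abs(n-r)<4
    if k.any(): print(r,k.sum(),np.percentile(a[k],[5,50,95]).round(1),np.percentile(P[k][:,2],[5,95]).round())
E
```

```text
17.6167 [533.47010559 215.00279101 117.94848808] [[0.444, -0.896, -0.002], [-0.896, -0.444, -0.002], [0.0, 0.003, -1.0]] 0.4858934496931512
30 147 [17.7 26.6 38.1] [45. 50.]
40 143 [20.5 27.  35.5] [46. 51.]
50 146 [21.7 26.9 33.6] [47. 53.]
60 151 [22.8 27.2 32.9] [49. 54.]
70 158 [23.5 27.1 31.9] [50. 55.]
80 156 [24.  27.1 31.4] [51. 57.]
90 292 [21.9 26.8 32.9] [54. 64.]
100 267 [21.8 26.6 33. ] [56. 64.]
```

Emit:
{"op": "apply_moves", "data": {"delta_rot": [[0, 0, 0], [0, 0, 0], [0, 0, 0], [0, 0, 0], [0, 0, 0], [0, 0, 0], [0, 0, 0], [0, 0, 0], [0, 0, 0]], "xyz": [[0, 0, 0.8], [0, 0, 0.8], [0, 0, 0.8], [0, 0, 0.8], [0, 0, 0], [0.1, 0, 0], [0.1, 0, 0], [0.1, 0, 0], [0, 0, 0]], "hand": [1, 1, 1, 1, 1, 1, 1, 1, 1]}}

```text
clock: 18.42
position: [538.4, 209.0, 40.7]
ee_rot: [0.85, -0.527, 0.001, -0.001]
contact_force: [-0.4, 0.4, 0.6]
gripper_width: -0.1
grasp_force: 0.1
```

Emit:
{"op": "apply_moves", "data": {"delta_rot": [[0, 0, 0.33], [0, 0, 0.33], [0, 0, 0.33], [0, 0, 0.33], [0, 0, 0.33], [0, 0, 0.33], [0, 0, 0.33], [0, 0, 0.33], [0, 0, 0.33], [0, 0, 0]], "xyz": [[0.08, -0.025, 0], [0.08, -0.025, 0], [0.08, -0.025, 0], [0.08, -0.025, 0], [0.08, -0.025, 0], [0.08, -0.025, 0], [0.08, -0.025, 0], [0.08, -0.025, 0], [0.08, -0.025, 0], [0, 0, 0]], "hand": [1, 1, 1, 1, 1, 1, 1, 1, 1, 1]}}

```text
clock: 19.25
position: [548.9, 194.4, 40.5]
ee_rot: [0.758, -0.652, 0.0, -0.001]
contact_force: [-0.4, 3.5, 0.4]
gripper_width: -0.1
grasp_force: 1.9
```

```bash
cat > chk.py <<'E'
from h import *
w=wrist();s=w["state"];R=Ro.from_quat(s["ee_rot"]).as_matrix();print(s["clock"],s["position"],R[:,0].round(3),s["contact_force"].round(1),s["wrist_torque"].round(2))
d=(s["position"][:2]-[492.7,165.5]);print("tool: r",np.hypot(*d),"ang",np.degrees(np.arctan2(d[1],d[0])),"push-line yaw",np.degrees(np.arctan2(R[1,0],R[0,0]))+90)
a,n,P=lever_ang(w)
k=n>85;print("ball",k.sum(),np.median(a[k]) if k.any() else 0)
k=(n>30)&(n<85)&(abs(((P-s["position"])@R)[:,2])<25);print("bar",k.sum(),np.percentile(a[k],[5,50,95]) if k.any() else 0)
A=pts(w,np.ones((384,512),bool));ex=np.array([.9851,.1719]);ey=np.array([-.1719,.9851]);q=(A[:,:2]-[492.7,165.5]);a=q@ex;b=q@ey
for y in(-175,-150,-140,-100,-80):
    k=(abs(b-y)<4)&(A[:,2]>20)&(A[:,2]<34)&(abs(a)<45)
    if k.sum()>8: print("spanner at y",y,k.sum(),np.percentile(a[k],[3,97]).round(1))
E
python3 chk.py
```

```text
19.25 [548.92139632 194.40072421  40.45961795] [ 0.15  -0.989 -0.002] [-0.4  3.5  0.4] [ 1.05  0.45 -0.  ]
tool: r 63.21469183726848 ang 27.205523044430404 push-line yaw 8.616997142976928
ball 1651 9.498300165918796
bar 3093 [ 5.03303263 11.57062079 22.94568334]
spanner at y -100 725 [-9.6 12.6]
spanner at y -80 822 [-9.8 12.5]
```

Emit:
{"op": "apply_moves", "data": {"delta_rot": [[0, 0, 0.33], [0, 0, 0.33], [0, 0, 0.33], [0, 0, 0.33], [0, 0, 0.33], [0, 0, 0.33], [0, 0, 0.33], [0, 0, 0.33], [0, 0, 0.33], [0, 0, 0.33], [0, 0, 0.33], [0, 0, 0.33], [0, 0, 0]], "xyz": [[0.08, -0.025, 0], [0.08, -0.025, 0], [0.08, -0.025, 0], [0.08, -0.025, 0], [0.08, -0.025, 0], [0.08, -0.025, 0], [0.08, -0.025, 0], [0.08, -0.025, 0], [0.08, -0.025, 0], [0.08, -0.025, 0], [0.08, -0.025, 0], [0.08, -0.025, 0], [0, 0, 0]], "hand": [1, 1, 1, 1, 1, 1, 1, 1, 1, 1, 1, 1, 1]}}

```text
clock: 20.38
position: [555.8, 170.2, 40.3]
ee_rot: [-0.608, 0.794, -0.0, 0.002]
contact_force: [-0.6, 4.1, 1.3]
gripper_width: -0.1
grasp_force: 1.8
```

```bash
python3 chk.py
```

```text
20.3833 [555.76012017 170.1824343   40.262411  ] [-0.26  -0.966 -0.002] [-0.6  4.1  1.3] [ 1.13  0.36 -0.03]
tool: r 63.23372475953116 ang 4.2466186095441785 push-line yaw -15.07343038348354
ball 1637 -13.55173128658854
bar 3102 [-17.95669219 -11.44494859   0.02595756]
spanner at y -100 847 [-10.1  12.4]
spanner at y -80 766 [-10.2  12.3]
```

Emit:
{"op": "apply_moves", "data": {"delta_rot": [[0, 0, 0.17], [0, 0, 0.17], [0, 0, 0.17], [0, 0, 0.17], [0, 0, 0]], "xyz": [[0.04, -0.012, 0], [0.04, -0.012, 0], [0.04, -0.012, 0], [0.04, -0.012, 0], [0, 0, 0]], "hand": [1, 1, 1, 1, 1]}}

```text
clock: 20.85
position: [555.8, 165.4, 39.9]
ee_rot: [-0.579, 0.815, -0.0, 0.001]
contact_force: [0.2, 4.8, 3.4]
gripper_width: 0.0
grasp_force: 2.1
```

Emit:
{"op": "apply_moves", "data": {"delta_rot": [[0, 0, 0.17], [0, 0, 0.17], [0, 0, 0]], "xyz": [[0.04, -0.012, 0], [0.04, -0.012, 0], [0, 0, 0]], "hand": [1, 1, 1]}}

```text
clock: 21.1
position: [555.7, 163.2, 39.7]
ee_rot: [-0.565, 0.825, -0.0, 0.001]
contact_force: [2.3, 3.6, 3.0]
gripper_width: -0.2
grasp_force: 2.1
```

```bash
python3 chk.py
```

```text
21.1 [555.65716563 163.15404307  39.68491309] [-0.363 -0.932 -0.001] [2.3 3.6 3. ] [ 1.04 -0.62  0.02]
tool: r 63.0008588708913 ang -2.134010799007391 push-line yaw -21.25524416850844
ball 1646 -19.9852396162669
bar 3123 [-24.42139992 -17.93733463  -6.46483747]
spanner at y -100 806 [-10.2  12.3]
spanner at y -80 737 [-10.4  12.1]
```

Emit:
{"op": "apply_moves", "data": {"delta_rot": [[0, 0, 0.17], [0, 0, 0.17], [0, 0, 0]], "xyz": [[0.04, -0.012, 0], [0.04, -0.012, 0], [0, 0, 0]], "hand": [1, 1, 1]}}

```text
clock: 21.4
position: [555.1, 161.0, 39.5]
ee_rot: [-0.55, 0.835, -0.0, 0.001]
contact_force: [3.8, 3.3, 2.9]
gripper_width: -0.0
grasp_force: 2.2
```

Emit:
{"op": "apply_moves", "data": {"delta_rot": [[0, 0, 0.17], [0, 0, 0]], "xyz": [[0.04, -0.012, 0], [0, 0, 0]], "hand": [1, 1]}}

```text
clock: 21.57
position: [554.9, 159.9, 39.4]
ee_rot: [-0.542, 0.84, -0.0, 0.0]
contact_force: [2.6, 2.6, 3.1]
gripper_width: 0.4
grasp_force: 2.2
```

```bash
python3 chk.py
```

```text
21.5667 [554.91460197 159.9488747   39.43140464] [-0.412 -0.911 -0.001] [2.6 2.6 3.1] [ 1.   -0.98  0.04]
tool: r 62.46176182668831 ang -5.098739147764736 push-line yaw -24.299415177182794
ball 1656 -23.0482761593083
bar 3110 [-27.63171553 -21.07545485  -9.39200545]
spanner at y -100 800 [-10.4  12.1]
spanner at y -80 724 [-10.5  11.9]
```

Emit:
{"op": "apply_moves", "data": {"delta_rot": [[0, 0, 0.17], [0, 0, 0]], "xyz": [[0.04, -0.012, 0], [0, 0, 0]], "hand": [1, 1]}}

```text
clock: 21.78
position: [554.7, 159.0, 39.4]
ee_rot: [-0.535, 0.845, -0.0, 0.0]
contact_force: [2.7, 2.9, 2.0]
gripper_width: -0.1
grasp_force: 2.2
```

Emit:
{"op": "apply_moves", "data": {"delta_rot": [[0, 0, 0.17], [0, 0, 0]], "xyz": [[0.04, -0.012, 0], [0, 0, 0]], "hand": [1, 1]}}

```text
clock: 21.95
position: [554.5, 157.9, 39.4]
ee_rot: [-0.528, 0.849, -0.0, 0.0]
contact_force: [4.1, 3.8, 2.8]
gripper_width: -0.2
grasp_force: 2.2
```

```bash
python3 chk.py; python3 - <<'E'
from h import *
w=wrist();save(w,"w8")
E
```

```text
21.95 [554.52809018 157.89924478  39.37659667] [-0.443 -0.896 -0.   ] [4.1 3.8 2.8] [ 0.83 -1.15 -0.03]
tool: r 62.29353268747793 ang -7.00841736859881 push-line yaw -26.303743698543016
ball 1651 -25.026634748458243
bar 3135 [-29.59580252 -23.00273697 -11.26785972]
spanner at y -100 785 [-10.4  12.1]
spanner at y -80 714 [-10.6  11.9]
```

View pics/w8.png

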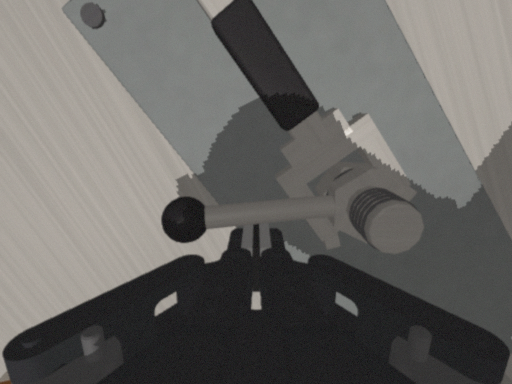

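The jaw encloses the nut and the handle lies at (265,65). The lever, with its ball at (185,220), is nearly round. The jaw's play of about 8° explains the extra travel so far, so I'll carry on until the force rises.

Emit:
{"op": "apply_moves", "data": {"delta_rot": [[0, 0, 0.17], [0, 0, 0]], "xyz": [[0.04, -0.012, 0], [0, 0, 0]], "hand": [1, 1]}}

```text
clock: 22.22
position: [554.3, 156.9, 39.3]
ee_rot: [-0.52, 0.854, -0.0, 0.0]
contact_force: [4.1, 3.1, 3.0]
gripper_width: 0.4
grasp_force: 2.2
```

Emit:
{"op": "apply_moves", "data": {"delta_rot": [[0, 0, 0.17], [0, 0, 0]], "xyz": [[0.04, -0.012, 0], [0, 0, 0]], "hand": [1, 1]}}

```text
clock: 22.38
position: [554.2, 155.8, 39.4]
ee_rot: [-0.513, 0.859, -0.0, 0.0]
contact_force: [4.0, 3.6, 2.7]
gripper_width: -0.1
grasp_force: 2.2
```

```bash
python3 chk.py
```

```text
22.3833 [554.16299086 155.80958268  39.36307721] [-0.475 -0.88  -0.   ] [4.  3.6 2.7] [ 0.81 -1.18  0.1 ]
tool: r 62.22221012668159 ang -8.959651374136868 push-line yaw -28.333502972243124
ball 1648 -27.002992026168144
bar 3129 [-31.55362743 -25.03687366 -13.27252747]
spanner at y -140 55 [ 6.5 10.6]
spanner at y -100 779 [-10.5  11.9]
spanner at y -80 713 [-10.6  11.7]
```

Emit:
{"op": "apply_moves", "data": {"delta_rot": [[0, 0, 0.17], [0, 0, 0], [0, 0, 0]], "xyz": [[0.04, -0.012, 0], [0, 0, 0], [0, 0, 0]], "hand": [1, 1, 1]}}

```text
clock: 22.68
position: [553.9, 154.8, 39.3]
ee_rot: [-0.505, 0.863, -0.0, 0.0]
contact_force: [3.4, 3.3, 2.9]
gripper_width: 0.1
grasp_force: 2.2
```

Emit:
{"op": "apply_moves", "data": {"delta_rot": [[0, 0, 0.17], [0, 0, 0], [0, 0, 0]], "xyz": [[0.04, -0.012, 0], [0, 0, 0], [0, 0, 0]], "hand": [1, 1, 1]}}

```text
clock: 22.93
position: [553.7, 153.8, 39.4]
ee_rot: [-0.497, 0.867, -0.0, 0.0]
contact_force: [4.8, 2.0, 2.7]
gripper_width: -0.3
grasp_force: 2.2
```

```bash
python3 chk.py; python3 - <<'E'
from h import *
# nut-face orientation from w1 (before) and now: edge pixels of stop/jam nut at top face z~49
for nm,w in(("old",np.load("w1.npy",allow_pickle=True).item()),("now",wrist())):
    P=pts(w,np.ones((384,512),bool));d=P[:,:2]-[492.7,165.5];n=np.hypot(*d.T)
    k=(n<24)&(P[:,2]>46.5)&(P[:,2]<52);print(nm,k.sum(),cv2.minEnclosingCircle(P[k][:,:2].astype(np.float32)))
    a=np.degrees(np.arctan2(*d[k].T[::-1]));
    h=[(t,n[k][abs((a-t+180)%360-180)<5].max().round(1)) for t in range(-180,180,10) if (abs((a-t+180)%360-180)<5).any()];print(h)
E
```

```text
22.9333 [553.70959787 153.7727091   39.36026984] [-0.505 -0.863 -0.   ] [4.8 2.  2.7] [ 0.8  -1.25  0.06]
tool: r 62.12648697774776 ang -10.880705308838904 push-line yaw -30.33404134205435
ball 1643 -28.935552118272284
bar 3124 [-33.46395776 -26.9974971  -15.17717897]
spanner at y -140 184 [ 2.4 10.5]
spanner at y -100 755 [-10.5  11.7]
spanner at y -80 698 [-10.7  11.7]
old 430 ((494.38800048828125, 166.58291625976562), 21.973800659179688)
[(-180, np.float64(20.3)), (-170, np.float64(18.7)), (-160, np.float64(17.8)), (-150, np.float64(17.9)), (-140, np.float64(18.5)), (-130, np.float64(20.1)), (-120, np.float64(20.0)), (-110, np.float64(19.4)), (-100, np.float64(18.0)), (-90, np.float64(17.8)), (-80, np.float64(18.0)), (-70, np.float64(20.1)), (-60, np.float64(20.5)), (-50, np.float64(19.3)), (-40, np.float64(17.7)), (-30, np.float64(17.8)), (-20, np.float64(18.2)), (-10, np.float64(19.5)), (0, np.float64(20.2)), (10, np.float64(18.9)), (20, np.float64(23.9)), (30, np.float64(23.4)), (40, np.float64(22.6)), (50, np.float64(18.0)), (150, np.float64(18.4)), (160, np.float64(19.2)), (170, np.float64(19.9))]
now 1911 ((493.64898681640625, 163.5101318359375), 22.26090431213379)
[(-180, np.float64(21.2)), (-170, np.float64(20.0)), (-160, np.float64(18.7)), (-150, np.float64(18.0)), (-140, np.float64(18.2)), (-130, np.float64(18.8)), (-120, np.float64(20.1)), (-110, np.float64(19.8)), (-100, np.float64(18.7)), (-90, np.float64(17.9)), (-80, np.float64(17.8)), (-70, np.float64(18.8)), (-60, np.float64(20.0)), (-50, np.float64(19.7)), (-40, np.float64(23.8)), (-30, np.float64(24.0)), (-20, np.float64(23.9)), (-10, np.float64(23.1)), (0, np.float64(20.1)), (10, np.float64(19.9)), (20, np.float64(18.5)), (30, np.float64(17.9)), (40, np.float64(18.3)), (50, np.float64(19.2)), (60, np.float64(20.8)), (160, np.float64(19.0)), (170, np.float64(19.5))]
```

```bash
cat > bar.py <<'E'
from h import *
w=wrist();s=w["state"];R=Ro.from_quat(s["ee_rot"]).as_matrix();save(w,"w9")
m=nets.masks_of("lever",w)
P=pts(w,np.ones((384,512),bool)); st=np.array([492.7,165.5]);d=P[:,:2]-st;n=np.hypot(*d.T);T=(P-s["position"])@R
for lo,hi in((28,44),(78,86)):
    k=(n>lo)&(n<hi)&(P[:,2]>41)&(P[:,2]<60)&(T[:,0]>-5)&(T[:,0]<40)
    a=np.degrees(np.arctan2(d[k,1],d[k,0]));print("bar",lo,k.sum(),np.percentile(a,[3,50,97]).round(1),np.percentile(T[k][:,0],[3,50,97]).round(1))
k=(n>80)&(n<112)&(P[:,2]>58)&(P[:,2]<68)&(T[:,0]>0);print("ball top",k.sum(),(P[k].min(0)+P[k].max(0))/2,np.degrees(np.arctan2(*((P[k].min(0)+P[k].max(0))/2-[*st,0])[1::-1])))
E
python3 bar.py
```

```text
bar 28 668 [-36.9 -29.7 -19.3] [13.7 20.2 24.3]
bar 78 411 [-31.1 -28.2 -23.4] [10.7 17.6 21.7]
ball top 1297 [577.16178635 122.24181363  61.89480911] -27.119837083153314
```

Emit:
{"op": "apply_moves", "data": {"delta_rot": [[0, 0, 0.17], [0, 0, 0], [0, 0, 0]], "xyz": [[0.04, -0.012, 0], [0, 0, 0], [0, 0, 0]], "hand": [1, 1, 1]}}

```text
clock: 23.38
position: [553.5, 152.8, 39.3]
ee_rot: [-0.49, 0.872, -0.0, 0.0]
contact_force: [5.0, 2.3, 2.5]
gripper_width: -0.1
grasp_force: 2.2
```

```bash
python3 chk.py; python3 bar.py; python3 - <<'E'
from h import *
w=wrist()
cv2.imwrite("pics/w10.png",cv2.resize(w["frame"][100:280,240:480],(800,600),interpolation=cv2.INTER_CUBIC)[:,:,::-1])
E
```

```text
23.3833 [553.4830543  152.81852685  39.34074214] [-0.52  -0.854 -0.   ] [5.  2.3 2.5] [ 0.8  -1.22  0.01]
tool: r 62.091863006615164 ang -11.784853740575645 push-line yaw -31.355647598619214
ball 1643 -29.8771098300316
bar 3137 [-34.44910255 -27.86714921 -16.13320852]
spanner at y -140 273 [ 0.2 10.5]
spanner at y -100 757 [-10.5  11.7]
spanner at y -80 694 [-10.6  11.6]
bar 28 666 [-38.  -30.8 -20. ] [13.8 20.3 24.3]
bar 78 409 [-32.  -29.1 -24.4] [10.8 17.5 21.6]
ball top 1288 [575.55197325 121.07520369  61.55611895] -28.199977458643257
```

View pics/w10.png

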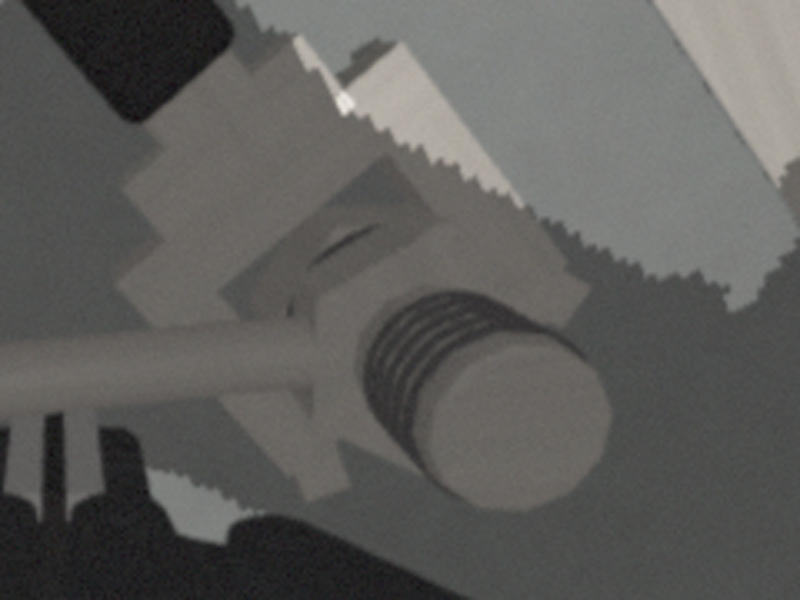

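The crop shows the jaw still around the nut. The lever torque is about 0.27 N m, which matches the jam nut sliding on a held stop nut, so it isn't tight yet.

Emit:
{"op": "apply_moves", "data": {"delta_rot": [[0, 0, 0.17], [0, 0, 0], [0, 0, 0]], "xyz": [[0.04, -0.012, 0], [0, 0, 0], [0, 0, 0]], "hand": [1, 1, 1]}}

```text
clock: 23.83
position: [553.4, 152.1, 39.4]
ee_rot: [-0.482, 0.876, -0.0, 0.001]
contact_force: [4.4, 3.5, 1.9]
gripper_width: 0.1
grasp_force: 2.6
```

```bash
python3 chk.py; python3 bar.py
```

```text
23.8333 [553.37941143 152.08849062  39.39391201] [-0.535 -0.845 -0.001] [4.4 3.5 1.9] [ 1.   -1.24  0.  ]
tool: r 62.143861765257356 ang -12.46328160120254 push-line yaw -32.37174572397333
ball 1638 -30.533607225768918
bar 3127 [-35.03868257 -28.53469826 -16.65232333]
spanner at y -150 17 [ 8.5 10.4]
spanner at y -140 322 [-1.4 10.1]
spanner at y -100 756 [-10.8  11.5]
spanner at y -80 691 [-10.8  11.3]
bar 28 664 [-38.4 -31.1 -20.8] [14.1 20.4 24.5]
bar 78 414 [-32.5 -29.6 -25.1] [10.6 17.2 21.4]
ball top 1286 [575.70252666 120.11860244  61.80753114] -28.667508757438828
```

Emit:
{"op": "apply_moves", "data": {"delta_rot": [[0, 0, 0], [0, 0, 0], [0, 0, 0]], "xyz": [[0.04, 0, 0], [0, 0, 0], [0, 0, 0]], "hand": [1, 1, 1]}}

```text
clock: 24.23
position: [553.1, 151.5, 39.4]
ee_rot: [-0.482, 0.876, -0.0, 0.001]
contact_force: [4.4, 4.6, 2.7]
gripper_width: 0.0
grasp_force: 2.9
```

Emit:
{"op": "apply_moves", "data": {"delta_rot": [[0, 0, 0], [0, 0, 0], [0, 0, 0]], "xyz": [[0.04, 0, 0], [0, 0, 0], [0, 0, 0]], "hand": [1, 1, 1]}}

```text
clock: 24.48
position: [552.9, 151.0, 39.5]
ee_rot: [-0.482, 0.876, 0.0, 0.001]
contact_force: [4.6, 4.1, 2.4]
gripper_width: -0.2
grasp_force: 3.3
```

```bash
python3 chk.py; python3 bar.py
```

```text
24.4833 [552.89735022 151.01018639  39.51904208] [-0.535 -0.845 -0.003] [4.6 4.1 2.4] [ 1.36 -1.35 -0.03]
tool: r 61.91668331218089 ang -13.533930122777553 push-line yaw -32.35805864870113
ball 1644 -31.459351822412316
bar 3117 [-36.06509593 -29.51173622 -18.09776969]
spanner at y -150 28 [6.5 9.4]
spanner at y -140 351 [-2.8  9.1]
spanner at y -100 747 [-11.5  10.8]
spanner at y -80 687 [-11.4  10.8]
bar 28 661 [-39.6 -32.2 -21.4] [13.3 19.9 23.9]
bar 78 404 [-33.5 -30.7 -26.1] [10.9 17.5 21.6]
ball top 1300 [575.22969326 118.40883081  61.66738335] -29.70893731203122
```

Emit:
{"op": "apply_moves", "data": {"delta_rot": [[0, 0, 0], [0, 0, 0], [0, 0, 0]], "xyz": [[0.04, 0, 0], [0, 0, 0], [0, 0, 0]], "hand": [1, 1, 1]}}

```text
clock: 24.88
position: [552.7, 150.5, 39.6]
ee_rot: [-0.482, 0.876, 0.0, 0.002]
contact_force: [5.5, 5.8, 1.7]
gripper_width: -0.3
grasp_force: 3.8
```

```bash
python3 chk.py
```

```text
24.8833 [552.72746301 150.54054952  39.61017875] [-0.535 -0.845 -0.004] [5.5 5.8 1.7] [ 1.67 -1.48  0.05]
tool: r 61.86340981617037 ang -13.993640232348524 push-line yaw -32.35423973137047
ball 1632 -31.852884347577316
bar 3117 [-36.49355624 -29.92841274 -18.5562295 ]
spanner at y -150 39 [6.3 9.4]
spanner at y -140 375 [-3.6  9.1]
spanner at y -100 746 [-11.5  10.8]
spanner at y -80 686 [-11.4  10.8]
```

Emit:
{"op": "apply_moves", "data": {"delta_rot": [[0, 0, 0], [0, 0, 0], [0, 0, 0], [0, 0, 0]], "xyz": [[0.06, 0, 0], [0.06, 0, 0], [0, 0, 0], [0, 0, 0]], "hand": [1, 1, 1, 1]}}

```text
clock: 25.27
position: [552.1, 149.2, 39.8]
ee_rot: [-0.482, 0.876, 0.0, 0.004]
contact_force: [6.7, 9.2, 0.3]
gripper_width: 0.2
grasp_force: 5.3
```

```bash
python3 chk.py
```

```text
25.2667 [552.09114378 149.21180256  39.78494969] [-0.535 -0.845 -0.007] [6.7 9.2 0.3] [ 2.53 -1.76  0.08]
tool: r 61.58419712370934 ang -15.336451170566967 push-line yaw -32.340073013794196
ball 1642 -33.109335041797436
bar 3093 [-37.61818648 -31.22602772 -20.18799947]
spanner at y -150 80 [4.  9.3]
spanner at y -140 440 [-5.3  9. ]
spanner at y -100 743 [-11.5  10.7]
spanner at y -80 687 [-11.5  10.8]
```

Torque has risen to about 0.7 N m with the spanner held by the peg, so the jam nut is at its stop. I'll back off, rise and check.

Emit:
{"op": "apply_moves", "data": {"delta_rot": [[0, 0, 0], [0, 0, 0], [0, 0, 0], [0, 0, 0], [0, 0, 0], [0, 0, 0], [0, 0, 0], [0, 0, 0], [0, 0, 0]], "xyz": [[-0.2, 0, 0], [-0.3, 0, 0], [0, 0, 0], [0, 0, -0.8], [0, 0, -0.8], [0, 0, -0.8], [0, 0, -0.8], [0, 0, 0], [0, 0, 0]], "hand": [1, 1, 1, 1, 1, 1, 1, 1, 1]}}

```text
clock: 26.07
position: [555.2, 156.5, 119.2]
ee_rot: [-0.481, 0.877, 0.0, -0.001]
contact_force: [0.7, -0.1, -1.2]
gripper_width: -0.0
grasp_force: 0.0
```

```bash
python3 chk.py; python3 - <<'E'
from h import *
w=wrist();a,n,P=lever_ang(w)
for r in range(30,110,10):
    k=abs(n-r)<4
    if k.any(): print(r,k.sum(),np.percentile(a[k],[5,50,95]).round(1))
cv2.imwrite("pics/w11.png",w["frame"][:,:,::-1])
E
```

```text
26.0667 [555.21710409 156.45912116 119.23912038] [-0.537 -0.844  0.002] [ 0.7 -0.1 -1.2] [-0.07  0.03  0.01]
tool: r 63.1674425196627 ang -8.228752535152251 push-line yaw -32.4687539974848
ball 676 -31.429156649993224
bar 0 0
spanner at y -175 112 [-0.2  9.1]
spanner at y -150 355 [-18.8   8.7]
spanner at y -140 272 [-9.8  8.9]
spanner at y -100 315 [-11.5  10.8]
spanner at y -80 300 [-11.4  11. ]
30 143 [-40.9 -32.3 -20.8]
40 140 [-38.1 -31.7 -23.1]
50 148 [-36.5 -31.2 -24.5]
60 150 [-35.4 -31.1 -25.6]
70 152 [-34.7 -31.3 -26.4]
80 152 [-34.3 -31.  -26.9]
90 306 [-36.6 -31.4 -25.2]
100 249 [-36.3 -31.5 -25.5]
```

```bash
cat > nut.py <<'E'
from h import *
from scipy.optimize import least_squares
def fit(w,zlo,zhi):
    P=pts(w,np.ones((384,512),bool));q=P[(P[:,2]>zlo)&(P[:,2]<zhi)&(np.hypot(*(P[:,:2]-[492.7,165.5]).T)<23)][:,:2]
    best=None
    for t in range(-30,30,5):
        def f(p):
            d=q-p[1:]; ang=p[0]+np.radians(9.9+60*np.arange(6)); return (d@np.array([np.cos(ang),np.sin(ang)])).max(1)-18
        r=least_squares(f,[np.radians(t),492.7,165.5],loss="soft_l1",f_scale=.5)
        if best is None or r.cost<best.cost: best=r
    a=np.degrees(best.x[0]);return len(q),((a+30)%60-30).round(2),best.x[1:].round(1),round(best.cost/len(q),3)
if __name__=="__main__":
    o=np.load("w1.npy",allow_pickle=True).item(); w=wrist(); np.save("w11.npy",w,allow_pickle=True)
    for z in((14,31),(25.5,31),(33,47)): print(z,"old",fit(o,*z),"now",fit(w,*z))
E
python3 nut.py
```

```text
(14, 31) old (190, np.float64(0.25), array([492.6, 166.1]), np.float64(0.035)) now (217, np.float64(-11.83), array([492.4, 166. ]), np.float64(0.589))
(25.5, 31) old (66, np.float64(0.56), array([492.5, 166.1]), np.float64(0.047)) now (32, np.float64(-11.87), array([492.5, 166.3]), np.float64(0.083))
(33, 47) old (211, np.float64(17.84), array([492.7, 166.3]), np.float64(0.222)) now (175, np.float64(20.74), array([492.9, 166.1]), np.float64(0.365))
```

View pics/w11.png

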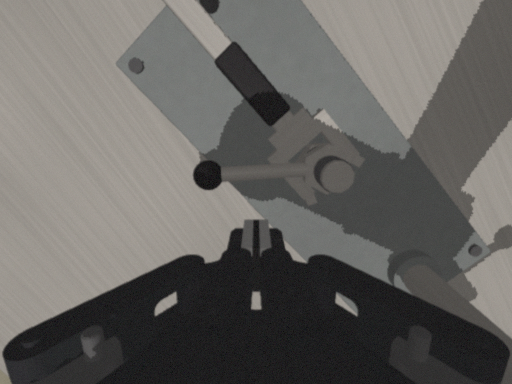

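Fitting the visible faces gives a stop nut angle of about +0.4° before and -11.9° now. The jam angle is therefore about 1.0, fully tight, with the stop nut turned about 12°. The picture shows the lever ball at (208,175) and the spanner grip at (252,85). Now I'll go and take the spanner off.

Emit:
{"op": "apply_moves", "data": {"delta_rot": [[0, 0, 0], [0, 0, 0], [0, 0, 0], [0, 0, 0], [0, 0, -0.88], [0, 0, -0.88], [0, 0, -0.88], [0, 0, -0.88], [0, 0, -0.88], [0, 0, -0.88], [0, 0, -0.88], [0, 0, -0.88], [0, 0, 0], [0, 0, 0]], "xyz": [[0.79, 0.1, 0], [0.79, 0.1, 0], [0.78, 0.1, 0], [0.78, 0.09, 0], [0, 0, 0], [0, 0, 0], [0, 0, 0], [0, 0, 0], [0, 0, 0], [0, 0, 0], [0, 0, 0], [0, 0, 0], [0, 0, 0], [0, 0, 0]], "hand": [1, 1, 1, 1, -1, -1, -1, -1, -1, -1, -1, -1, -1, -1]}}

```text
clock: 27.38
position: [505.3, 95.8, 118.3]
ee_rot: [0.764, -0.645, -0.001, 0.001]
contact_force: [0.3, 0.3, -0.1]
gripper_width: 85.7
grasp_force: 0.0
```

```bash
python3 - <<'E'
from h import *
w=wrist();s=w["state"];R=Ro.from_quat(s["ee_rot"]).as_matrix();print(s["clock"],s["position"],R[:,0].round(3),s["gripper_width"])
P=pts(w,np.ones((384,512),bool));T=(P-s["position"])@R
k=(P[:,2]>20)&(P[:,2]<34)&(T[:,0]>10)&(T[:,0]<170)&(abs(T[:,1])<18)
for x in range(25,135,10):
    t=T[k&(abs(T[:,0]-x)<3)]; print(x,len(t),(np.percentile(t[:,1],[2,98]).round(1),np.median(t[:,2]).round(1)) if len(t) else 0)
for y in(1,):
    g=T[k&(P[:,2]>27)&(abs(T[:,1])<9)]; print("grip end x",np.percentile(g[:,0],99.5)); g=T[k&(abs(T[:,1])<6)]; print("shank end",g[:,0].max())
E
```

```text
27.3833 [505.31040939  95.83505388 118.25505302] [ 0.168 -0.986  0.001] 85.68922705434701
25 186 (array([-11.3,  11.7]), np.float64(89.2))
35 185 (array([-11.2,  11.5]), np.float64(89.2))
45 189 (array([-11. ,  11.4]), np.float64(89.1))
55 162 (array([-9.4,  9.8]), np.float64(95.0))
65 161 (array([-9.3,  9.7]), np.float64(95.2))
75 182 (array([-9.2,  9.6]), np.float64(95.3))
85 176 (array([-9.1, 13.4]), np.float64(95.1))
95 185 (array([-9. ,  9.3]), np.float64(95.2))
105 195 (array([-9.8, 10.1]), np.float64(95.3))
115 205 (array([-9.6,  9.9]), np.float64(95.2))
125 23 (array([-8.4,  8.6]), np.float64(95.6))
grip end x 53.24180407564737
shank end 122.65591965553088
```

Emit:
{"op": "apply_moves", "data": {"delta_rot": [[0, 0, 0], [0, 0, 0], [0, 0, 0], [0, 0, 0], [0, 0, 0], [0, 0, 0], [0, 0, 0], [0, 0, 0], [0, 0, 0], [0, 0, 0], [0, 0, 0], [0, 0, 0], [0, 0, 0], [0, 0, 0]], "xyz": [[0, 0, 0.8], [0, 0, 0.8], [0, 0, 0.8], [0, 0, 0.8], [0, 0, 0.7], [0, 0, 0], [0, 0, 0], [0, 0, 0], [0, 0, 0], [0, 0, 0], [0, 0, 0], [0, 0, 0], [0, 0, 0], [0, 0, 0]], "hand": [-1, -1, -1, -1, -1, -1, 1, 1, 1, 1, 1, 1, 1, 1]}}

```text
clock: 28.6
position: [505.1, 95.9, 22.9]
ee_rot: [0.765, -0.644, -0.0, 0.001]
contact_force: [-4.1, 1.1, 7.5]
gripper_width: 22.0
grasp_force: 58.9
```

Emit:
{"op": "apply_moves", "data": {"delta_rot": [[0, 0, 0], [0, 0, 0], [0, 0, 0], [0, 0, 0], [0, 0, 0], [0, 0, -0.17], [0, 0, -0.17], [0, 0, 0]], "xyz": [[0, 0, -0.03], [0.2, 0, 0], [0.2, 0, 0], [0.2, 0, 0], [0.2, 0, 0], [0, -0.06, 0], [0, -0.06, 0], [0, 0, 0]], "hand": [1, 1, 1, 1, 1, 1, 1, 1]}}

```text
clock: 29.27
position: [511.1, 76.5, 22.9]
ee_rot: [0.776, -0.631, -0.001, 0.001]
contact_force: [-5.4, 0.2, 4.6]
gripper_width: 22.1
grasp_force: 59.8
```

```bash
python3 - <<'E'
from h import *
w=wrist();s=w["state"];R=Ro.from_quat(s["ee_rot"]).as_matrix();print(s["clock"],s["position"],R[:,0].round(3),s["contact_force"],s["wrist_torque"])
P=pts(w,np.ones((384,512),bool));T=(P-s["position"])@R
k=(P[:,2]>40)&(P[:,2]<54)&(T[:,0]>40)&(T[:,0]<130)&(T[:,1]>0)&(T[:,1]<40);print("peg tool",k.sum(),T[k].min(0),T[k].max(0))
k=(P[:,2]>20)&(P[:,2]<34)&(abs(T[:,1])<18)
for x in (35,45,52,60,80,100):
    t=T[k&(abs(T[:,0]-x)<3)]; print(x,len(t),(np.percentile(t[:,1],[2,98]).round(1),np.median(t[:,2]).round(1)) if len(t) else 0)
E
```

```text
29.2667 [511.08906888  76.51150187  22.88450728] [ 0.205 -0.979  0.   ] [-5.38141596  0.19297999  4.59815069] [ 0.01965583  1.44624938 -0.05989147]
peg tool 884 [ 60.68944508  15.6231568  -26.03496734] [ 74.28783463  29.26841159 -17.07984742]
35 504 (array([-11.4,  11.7]), np.float64(-6.2))
45 524 (array([-11.5,  11.3]), np.float64(-6.2))
52 547 (array([-10.9,  10.8]), np.float64(-5.2))
60 458 (array([-9.8,  9.5]), np.float64(-0.2))
80 507 (array([-9.9,  9.7]), np.float64(-0.3))
100 566 (array([-10.1,   9.2]), np.float64(-0.2))
```

Emit:
{"op": "apply_moves", "data": {"delta_rot": [[0, 0, 0], [0, 0, 0], [0, 0, 0], [0, 0, 0], [0, 0, 0], [0, 0, 0], [0, 0, 0]], "xyz": [[0.3, 0, 0], [0.3, 0, 0], [0.3, 0, 0], [0.3, 0, 0], [0.3, 0, 0], [0.3, 0, 0], [0, 0, 0]], "hand": [1, 1, 1, 1, 1, 1, 1]}}

```text
clock: 29.9
position: [522.6, 31.5, 22.9]
ee_rot: [0.776, -0.631, 0.001, -0.0]
contact_force: [1.6, -3.4, 1.7]
gripper_width: 21.9
grasp_force: 59.4
```

Emit:
{"op": "apply_moves", "data": {"delta_rot": [[0, 0, 0], [0, 0, 0], [0, 0, 0], [0, 0, 0], [0, 0, 0], [0, 0, 0], [0, 0, 0], [0, 0, 0], [0, 0, 0]], "xyz": [[0, 0, -0.3], [0, 0, -0.6], [0, 0, -0.8], [0, 0, -0.9], [0, 0, -0.9], [0, 0, -0.9], [0, 0, -0.9], [0, 0, 0], [0, 0, 0]], "hand": [1, 1, 1, 1, 1, 1, 1, 1, 1]}}

```text
clock: 30.65
position: [521.1, 33.0, 155.3]
ee_rot: [0.776, -0.631, -0.0, -0.0]
contact_force: [0.2, 0.6, -4.6]
gripper_width: 21.6
grasp_force: 59.3
```

```bash
python3 - <<'E'
from h import *
w=wrist();s=w["state"];R=Ro.from_quat(s["ee_rot"]).as_matrix();print(s["clock"],s["position"],R[:,0].round(3),s["contact_force"],s["gripper_width"])
P=pts(w,np.ones((384,512),bool));T=(P-s["position"])@R
k=(T[:,2]>-20)&(T[:,2]<10)&(abs(T[:,1])<25)
for x in (25,45,60,80,100):
    t=T[k&(abs(T[:,0]-x)<3)]; print(x,len(t),(np.percentile(t[:,1],[2,98]).round(1),np.median(t[:,2]).round(1)) if len(t) else 0)
im=eyes.get_image("top");r=nets.masks_of("mat",im)[0];p=pts(im,r["region"]);p=p[(p[:,2]<8)];print("mat",cv2.boxPoints(cv2.minAreaRect(p[:,:2].astype(np.float32))).round())
E
```

```text
30.65 [521.14461348  33.02292362 155.30159344] [ 0.205 -0.979 -0.001] [ 0.19073281  0.57421008 -4.55305219] 21.569209236029852
25 478 (array([-11.6,  11.4]), np.float64(-6.0))
45 529 (array([-11.7,  11.2]), np.float64(-6.0))
60 455 (array([-9.8,  9.6]), np.float64(-0.1))
80 487 (array([-9.9,  9.2]), np.float64(0.0))
100 573 (array([-10.1,   9.3]), np.float64(0.0))
mat [[ 368. -192.]
 [ 382. -435.]
 [ 723. -414.]
 [ 708. -172.]]
```

Emit:
{"op": "apply_moves", "data": {"delta_rot": [[0, 0, 0], [0, 0, 0], [0, 0, 0], [0, 0, 0], [0, 0, 0], [0, 0, 0], [0, 0, 0], [0, 0, 0], [0, 0, 0], [0, 0, 0], [0, 0, 0], [0, 0, 0], [0, 0, 0], [0, 0, 0], [0, 0, 0], [0, 0, 0], [0, 0, 0], [0, 0, 0], [0, 0, 0], [0, 0, 0]], "xyz": [[0.8, 0.07, 0], [0.8, 0.07, 0], [0.8, 0.07, 0], [0.8, 0.07, 0], [0.8, 0.07, 0], [0.8, 0.07, 0], [0.8, 0.07, 0], [0.8, 0.07, 0], [0.8, 0.07, 0], [0.8, 0.07, 0], [0.8, 0.07, 0], [0.8, 0.07, 0], [0.8, 0.07, 0], [0.8, 0.07, 0], [0.8, 0.07, 0], [0.8, 0.07, 0], [0.8, 0.07, 0], [0.8, 0.07, 0], [0.8, 0.07, 0], [0.8, 0.07, 0]], "hand": [1, 1, 1, 1, 1, 1, 1, 1, 1, 1, 1, 1, 1, 1, 1, 1, 1, 1, 1, 1]}}

```text
clock: 32.47
position: [568.5, -366.1, 152.1]
ee_rot: [0.776, -0.63, -0.003, 0.001]
contact_force: [-0.1, 0.2, -3.1]
gripper_width: 21.9
grasp_force: 59.3
```

Emit:
{"op": "apply_moves", "data": {"delta_rot": [[0, 0, 0.88], [0, 0, 0.88], [0, 0, 0.88], [0, 0, 0.88], [0, 0, 0.88], [0, 0, 0.88], [0, 0, 0.88], [0, 0, 0.88], [0, 0, 0.88], [0, 0, 0.88], [0, 0, 0.88], [0, 0, 0.88], [0, 0, 0.88], [0, 0, 0.88], [0, 0, 0.88], [0, 0, 0.88], [0, 0, 0.95], [0, 0, 0], [0, 0, 0]], "xyz": [[0, 0, 0], [0, 0, 0], [0, 0, 0], [0, 0, 0], [0, 0, 0], [0, 0, 0], [0, 0, 0], [0, 0, 0], [0, 0, 0], [0, 0, 0], [0, 0, 0], [0, 0, 0], [0, 0, 0], [0, 0, 0], [0, 0, 0], [0, 0, 0], [0, 0, 0], [0, 0, 0], [0, 0, 0]], "hand": [1, 1, 1, 1, 1, 1, 1, 1, 1, 1, 1, 1, 1, 1, 1, 1, 1, 1, 1]}}

```text
clock: 34.05
position: [568.8, -365.3, 152.9]
ee_rot: [-0.103, 0.995, 0.001, -0.002]
contact_force: [-0.1, 0.2, -2.8]
gripper_width: 22.1
grasp_force: 59.3
```

Lower 136 mm, release and rise.

Emit:
{"op": "apply_moves", "data": {"delta_rot": [[0, 0, 0], [0, 0, 0], [0, 0, 0], [0, 0, 0], [0, 0, 0], [0, 0, 0], [0, 0, 0], [0, 0, 0], [0, 0, 0], [0, 0, 0]], "xyz": [[0, 0, 0.8], [0, 0, 0.8], [0, 0, 0.8], [0, 0, 0.8], [0, 0, 0.8], [0, 0, 0.8], [0, 0, 0.4], [0, 0, 0.22], [0, 0, 0], [0, 0, 0]], "hand": [1, 1, 1, 1, 1, 1, 1, 1, 1, 1]}}

```text
clock: 34.88
position: [570.1, -366.0, 20.1]
ee_rot: [-0.102, 0.995, -0.0, 0.0]
contact_force: [0.4, -0.4, -3.1]
gripper_width: 21.7
grasp_force: 59.3
```

Emit:
{"op": "apply_moves", "data": {"delta_rot": [[0, 0, 0], [0, 0, 0], [0, 0, 0], [0, 0, 0], [0, 0, 0], [0, 0, 0], [0, 0, 0], [0, 0, 0], [0, 0, 0], [0, 0, 0], [0, 0, 0], [0, 0, 0], [0, 0, 0], [0, 0, 0], [0, 0, 0]], "xyz": [[0, 0, 0.08], [0, 0, 0.07], [0, 0, 0], [0, 0, 0], [0, 0, 0], [0, 0, 0], [0, 0, 0], [0, 0, 0], [0, 0, -0.5], [0, 0, -0.9], [0, 0, -0.9], [0, 0, -0.9], [0, 0, -0.9], [0, 0, -0.9], [0, 0, 0]], "hand": [1, 1, 1, 1, -1, -1, -1, -1, -1, -1, -1, -1, -1, -1, -1]}}

```text
clock: 36.13
position: [572.5, -367.3, 148.3]
ee_rot: [-0.102, 0.995, -0.004, 0.005]
contact_force: [0.9, -0.3, 1.3]
gripper_width: 85.5
grasp_force: 0.0
```

Emit:
{"op": "apply_moves", "data": {"delta_rot": [[0, 0, 0], [0, 0, 0], [0, 0, 0], [0, 0, 0], [0, 0, 0]], "xyz": [[-0.8, 0, -0.5], [-0.8, 0, -0.5], [-0.8, 0, -0.5], [0, 0, 0], [0, 0, 0]], "hand": [-1, -1, -1, -1, -1]}}

```text
clock: 36.55
position: [629.2, -353.1, 179.2]
ee_rot: [-0.102, 0.995, -0.0, 0.001]
contact_force: [-0.5, 0.5, -0.6]
gripper_width: 85.6
grasp_force: 0.0
```

```bash
python3 - <<'E'
from h import *
w=wrist();s=w["state"];print(s["clock"],s["position"],s["contact_force"])
for r in nets.masks_of("spanner",w)[:3]:
    p=pts(w,r["region"]);print(r["bbox"],round(r["score"],2),p.mean(0).round(),np.percentile(p[:,2],[2,50,98]).round(1))
im=eyes.get_image("top");P=pts(im,np.ones((384,512),bool));d=P[:,:2]-[492.7,165.5];n=np.hypot(*d.T);k=(n>30)&(n<105)&(P[:,2]>42)&(P[:,2]<70)
print("lever",k.sum(),np.degrees(np.median(np.arctan2(d[k,1],d[k,0]))))
for n_ in("bottle_a","small_spanner"):
    for r in nets.masks_of(n_,im)[:3]: print(n_,r["bbox"],round(r["score"],2))
E
```

```text
36.55 [ 629.21777187 -353.13147831  179.23374368] [-0.46014716  0.54837401 -0.61794678]
[0.1, 3.5, 153.0, 108.0] 0.87 [ 549. -579.   12.] [-1.  11.7 18.4]
[229.7, 0.0, 283.5, 207.8] 0.57 [ 561. -368.   17.] [12.9 15.6 22.2]
lever 122 -29.779790005874982
bottle_a [100.2, 147.3, 122.5, 163.4] 0.78
bottle_a [189.0, 155.7, 202.6, 174.9] 0.58
small_spanner [247.3, 203.9, 272.0, 265.9] 0.77
```

```bash
python3 -c "
from bench import arm
print(arm.job_done())"
```

```text
the job is handed in; nothing more can be done
None
```

I handed the job in at about 37 s: the jam nut is tight at about 1.0 rad, the stop nut had turned about 12° at the check after tightening (slightly more under peak push), and the larger spanner is back flat on the blue mat, with the smaller spanner and both bottles left alone.

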